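# Prove a newly glued fan rail and load it

### The job

The feet of this storage rail were glued to the bench today: prove the left foot and then the right one by drawing its pull gauge straight up to 15 N (13 to 18 N will do, never over 20 N), holding it there for two seconds and letting it back down, before any carrier is lifted. Then hook every fan carrier standing on the bench onto the open end of the rail and slide it along, under the keeper bar, until the whole of it is past the white marker. Finally prove the right foot once more in the same way with the load hanging, let the gauge back down, and leave the mug, screwdriver and heat sink alone.

Things in the scene. Friction and masses are not known exactly. Their poses are not given: they have to be found in the camera images.
- rack: Fixed rail stand. Origin on the bench under mid-rail; y along the rail to its left end, x horizontal away from the robot (rack is turned a little each start). Rail: round bar 12 mm thick, axis 200 mm above the bench, at x = 0, between posts 20 mm wide, 204 mm high at y = -260 and +260 mm. A thin flat mat lies between them. Pull gauges at x = 0, y = +315 (left) and -315 mm (right).
- rail_load (a point): On the rail's axis at rack y = +120 mm, in the open stretch for hooking on (y +80 to +220 mm). With carrier x along rack x, bring it 33 mm higher than it will hang (24 to 43 works: lip over the rail, module under it), from at least 60 mm on the rack's -x side; move +x until the hook is over the rail, then lower and slide towards -y.
- keeper_end (a point): Free, turned-up end of the keeper bar: a bar 8 mm thick beside the rail on the robot's side (rack x = -30 mm), axis 165 mm above the bench from the right post to rack y = +30 mm, its end rising to this point at y = +55 mm. Along it a carrier cannot be hooked on or off, only slid along: the hanging modules pass about 10 mm under it.
- mark (a point): Top middle of the white marker, an upright plate 6 mm thick (rack y) and 40 mm high, fixed to the bench beyond the rail (70 mm to rack +x). Its y is the rack's y. Carriers belong on its -y (right) side, the whole 60 mm of the foot past it, between it and the right post.
- gauge_left (a joint): Pull gauge fixed to the rack's left foot (rack +y end): how far the handle is drawn up out of its barrel, m; 0 at rest, up to 0.060. A spring returns it: 2 mm per newton (500 N/m), so 15 N is 0.030. A dark ring on the rod is coming out of the barrel's mouth from 0.026 (13 N) to 0.036 (18 N).
- gauge_right (a joint): Pull gauge fixed to the rack's right foot (rack -y end): how far the handle is drawn up out of its barrel, m; 0 at rest, up to 0.060. A spring returns it: 2 mm per newton (500 N/m), so 15 N is 0.030. A dark ring on the rod is coming out of the barrel's mouth from 0.026 (13 N) to 0.036 (18 N).
- grip_left (a point): Centre of the left gauge's black handle block, 16 (rack x) x 46 (rack y) x 28 mm high, its centre 144 mm above the bench at rest; pinch across rack x from above and pull straight up. The barrel's top is 103 mm above the bench.
- grip_right (a point): Centre of the right gauge's black handle block, 16 (rack x) x 46 (rack y) x 28 mm high, its centre 144 mm above the bench at rest; pinch across rack x from above and pull straight up. The barrel's top is 103 mm above the bench.
- carrier1_mid (a point): Fan carrier: black fan module 80 (its x) x 38 (y) x 60 mm (z) on a heavy steel foot plate 80 x 60 x 4 mm, rigid steel hook above; 168 mm tall, about 240 g, standing upright on the bench at the start. Point: centre line, half-way up, 84 mm above its underside; z up. Module top at 64 mm. Hung plumb, the rail's axis is 29 mm above this point. Absent in some runs.
- carrier1_hook (a point): Apex of the hook roof's underside, 120 mm above carrier1's underside, x = 0. The hook is a strip 30 mm wide (y): stem on the -x side (x -18 to -12 mm) from the module up to the peaked roof; lip on the +x side (x 12 to 18 mm) hanging down to 96 mm above the underside. The throat, 24 mm wide, opens downward, past the lip towards +x; under the lip 32 mm are free to the module.
- carrier1_tab (a point): Grip point of carrier1's tab: a plain upright plate 12 (x) x 26 (y) mm on top of the hook, from 122 to 168 mm above the underside; the point is at 147 mm. Pinch it across x from above.
- carrier2_mid (a point): The same point on carrier2, a fan carrier exactly like carrier1. Absent in some runs.
- carrier2_hook (a point): The same point on carrier2, a fan carrier exactly like carrier1. Absent in some runs.
- carrier2_tab (a point): The same point on carrier2, a fan carrier exactly like carrier1. Absent in some runs.
- carrier3_mid (a point): The same point on carrier3, a fan carrier exactly like carrier1. Absent in some runs.
- carrier3_hook (a point): The same point on carrier3, a fan carrier exactly like carrier1. Absent in some runs.
- carrier3_tab (a point): The same point on carrier3, a fan carrier exactly like carrier1. Absent in some runs.
- mug: White mug, 80 mm across, 90 mm high, a bystander; origin at its underside.
- driver: Screwdriver 190 mm long lying on the bench, a bystander.
- cooler: Aluminium heat sink 70 x 70 x 51 mm, a bystander; origin at its underside.
Things that resemble listed ones, but are neither listed nor needed, are in the scene too. What is shaped like the part that bears carrier2_mid but yellow is not meant.

How it is judged:
By the outcome, as a careful person would: the job done as asked, in the order asked, and still so for the second after the job is handed in, with the robot touching nothing.
Of carrier1, carrier2, carrier3 only 2 to 3 are there at a start; the rules pass over those that are not, and their reading is None.
At some moment in a run one of carrier1, carrier2, carrier3 may be knocked a few centimetres aside while the robot is not near it.
Once in a run the grip may slacken for a moment while it holds something.
It also fails if it takes over 208 s, if anything falls off the work surface, if the arm or the gripper's body presses on something with over 40 N, if the wrist force passes 120 N, or if a joint passes its speed limit or range.

### The arm

A 6-joint arm with a two-finger parallel gripper is mounted at the origin on the work surface. World frame = base frame: x ahead of the robot, y to its left, z up, the work surface at z = 0. Lengths are in mm, angles in rad, forces in N, time in s.
With the tool pointing down it reaches from about 300 to 750 mm from the base axis. Payload 8.5 kg.
Tool frame: the origin (TCP) lies between the finger pads; the fingertips stand tcp_to_tips ahead of it and the grasp point (between the pads) lies 3 mm ahead of it (tcp_to_tips is the distance from the TCP to the fingertips, in mm); x points along the fingers, z is the direction in which the jaws open and shut, and the axes are right-handed (so a half turn about x gives the same grasp; the last joint's range is limited). The gripper opens to 88 mm and grips with 3 to 60 N. Pads are 18 mm wide; open, the fingers measure 123 mm over their backs; the gripper's body (75 mm by 187 mm) begins 45 mm behind the grasp point.
Start: joints at [-1.397, 0.381, 1.297, -0, 1.464, -0.215], TCP at [208.486, -508.934, 260.748] pointing down, gripper open.
Joint ranges: [-3.11, 3.11], [-0.89, 2.33], [0.22, 2.48], [-1.42, 4.56], [0.17, 2.85], [-2.88, 2.88]. Speed limits (rad/s): [2.39, 2.39, 3.14, 3.14, 3.14, 3.14].

### API

Orientations are given as a rotation vector (axis times angle).
In Python, from bench import * gives the robot as it stands.
- The arm moves only by the shell command python3 -m jog 'ROWS' [OPENING] [FORCE]. ROWS is JSON, a list that holds one entry, the list of rows, each a list of 6 numbers: the shift along the tool's x, y, z normalised to -1 to 1, where 1 is 0.04 m, then the turn, a rotation vector about the tool's x, y, z normalised to -1 to 1, where 1 is 120 degrees. A call has 1 to 10 rows; each row shifts and turns the pose as measured when the row begins, along the tool's axes as they then stand; what a row does not reach is not made up. A row lasts 1/10 s, in which the tool goes at most 50 mm and 8.59 degrees, less where a joint would pass 70% of its speed; a pose out of reach is approached as far as the arm can. A call with a number of a shift or a turn outside -1 to 1 is refused whole. A call with a gripper value outside its range is refused whole. OPENING is the opening, from -1 (shut) to 1 (fully open), so that 0 is half open, set as the call begins (- or left out, the last holds). The fingers move at their own pace and stop on an object; FORCE is the grip in N (left out, the last holds). Time passes only in rows, so rows that do not move let the fingers close. It gives the time, the measured TCP pose, the force and the opening at its end, in the units of the state.
- get_obs(): the state, without advancing time (a new reading comes with each control period).
- read_camera(name): name is "scene" or "side" or "wrist"; returns a dict with "img" (384x512x3 uint8, red, green, blue), "fx", "fy", "cx", "cy" (pixels), "pose" (4x4, takes a point from camera to world coordinates); the wrist camera has in their place "mount" (4x4, takes a point from camera to tool coordinates, whose origin is the TCP and whose axes are the tool frame's). Camera axes: x right, y up, looking along -z (the intrinsics and any distortion apply to the point x, -y, -z); pixel columns grow to the right and rows downward; lengths in mm; the calibration is good to about 2 mm. A picture is of the moment at which its call begins: read the wrist's pose just before it. There is no depth.
- close_job(): hands the job in, once; it reports no verdict.
The state is a dict: "clock": time; "qpos": joint angles; "joint_velocities": joint speeds; "joint_torque": joint torques, N m; "tool_pos": TCP position; "orientation": TCP orientation; "contact_force": force on the tool from outside, world axes, zero at the start; "wrist_torque": the same for the moment, N m; "width": finger opening in mm.
Only numpy, scipy, OpenCV 4.12 (cv2) and the standard library are available. Lean on these libraries where they do the work, as an engineer would, in place of code of your own. Each camera call takes 0.05 s, during which the arm holds its last target.

## Working session

There is one attempt and no reset: what is moved stays moved. The work goes in short steps, Python scripts to look and compute and a shell command to move; the robot and the scene stay as the last step left them, time stands still between calls to the robot, and variables do not carry over. Pictures are saved under pics/ and viewed, and the job is handed in when it is done.

```bash
ls; mkdir -p pics
python3 - <<'E'
from bench import *
import cv2
o=get_obs()
print(o)
for n in ["scene","side","wrist"]:
    c=read_camera(n); cv2.imwrite(f"pics/a_{n}.png",cv2.cvtColor(c["img"],cv2.COLOR_RGB2BGR))
    print(n,{k:v for k,v in c.items() if k!="img"})
E
```

```text
pics
{'clock': 0.0, 'qpos': array([-1.39728576e+00,  3.81203256e-01,  1.29825259e+00, -1.55916063e-05,
        1.46360455e+00, -2.15273238e-01]), 'joint_velocities': array([-6.23340074e-05,  5.95783998e-04, -4.81617546e-04,  1.96966598e-03,
        3.58204475e-04,  7.04521009e-04]), 'joint_torque': array([-8.41583242e-04, -4.37930596e+01, -2.24561316e+01,  7.13397958e-02,
        3.52261181e-02, -1.19044471e-04]), 'tool_pos': array([ 208.44884206, -508.69920604,  260.13660825]), 'orientation': array([ 0.91922342,  1.36946316, -0.91749519]), 'contact_force': array([ 0.16872831, -0.36078559,  0.00599135]), 'wrist_torque': array([-0.01208307, -0.01378258,  0.02641134]), 'width': 88.24840844310727}
scene {'fx': 379.78074637585524, 'fy': 379.78074637585524, 'cx': 245.31488512936613, 'cy': 198.0383316993254, 'pose': array([[-8.23100827e-01, -3.69174847e-01,  4.31526316e-01,
         9.79324641e+02],
       [ 5.67894468e-01, -5.33806457e-01,  6.26535346e-01,
         6.97483905e+02],
       [-9.49556903e-04,  7.60763169e-01,  6.49028889e-01,
         9.00538880e+02],
       [ 0.00000000e+00
[... 280 characters left out ...]
1373e-01, -6.36212157e-01,  5.47477523e-01,
         6.64479906e+02],
       [-1.34997162e-02,  6.58811510e-01,  7.52186913e-01,
         1.09578994e+03],
       [ 0.00000000e+00,  0.00000000e+00,  0.00000000e+00,
         1.00000000e+00]])}
wrist {'fx': 295.8718800752646, 'fy': 295.8718800752646, 'cx': 256.2239409288859, 'cy': 191.03902751179075, 'mount': array([[-6.02374009e-04,  2.90387798e-01, -9.56908859e-01,
        -1.24436027e+02],
       [ 1.63121847e-04,  9.56909048e-01,  2.90387753e-01,
         7.54691560e+01],
       [ 9.99999805e-01,  1.88292940e-05, -6.23785734e-04,
         3.97608301e-01],
       [ 0.00000000e+00,  0.00000000e+00,  0.00000000e+00,
         1.00000000e+00]])}
```

View pics/a_scene.png

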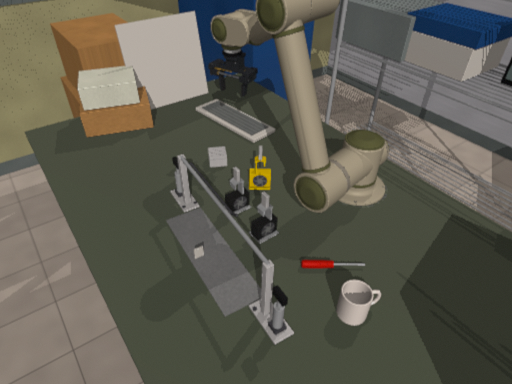

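View pics/a_side.png

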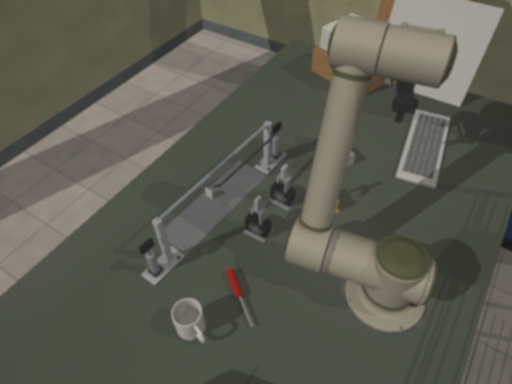

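View pics/a_wrist.png

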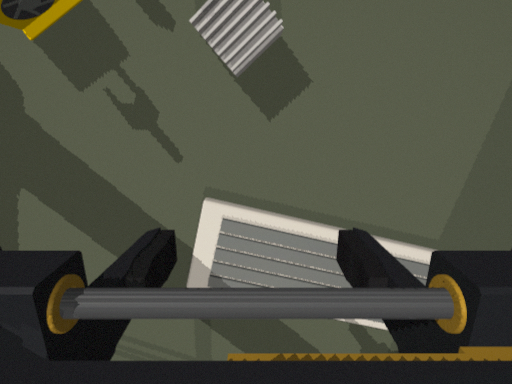

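The scene view shows the rack from (180,165) to (285,320), black carriers at (237,195) and (264,222), and a yellow look-alike at (260,178). The heat sink is at (217,157), the screwdriver at (330,264) and the mug at (355,300). I'll zoom in next.

Run:
```python
import cv2
s=cv2.imread("pics/a_scene.png"); d=cv2.imread("pics/a_side.png")
cv2.imwrite("pics/b1.png",cv2.resize(s[140:350,160:310],None,fx=3.8,fy=2.85*1,interpolation=cv2.INTER_CUBIC)) if 0 else None
cv2.imwrite("pics/b1.png",cv2.resize(s[140:345,150:350],None,fx=2.9,fy=2.9,interpolation=cv2.INTER_CUBIC)); 
cv2.imwrite("pics/b2.png",cv2.resize(d[105:295,130:370],None,fx=3.1,fy=3.1,interpolation=cv2.INTER_CUBIC))
```

```text
(no output)
```

View pics/b1.png

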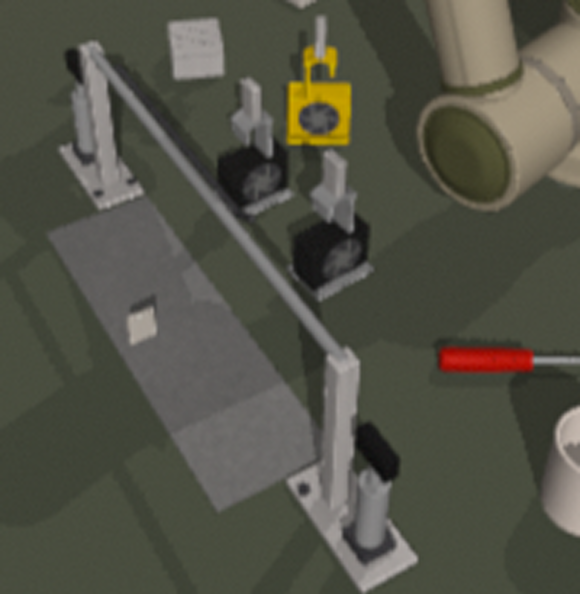

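View pics/b2.png

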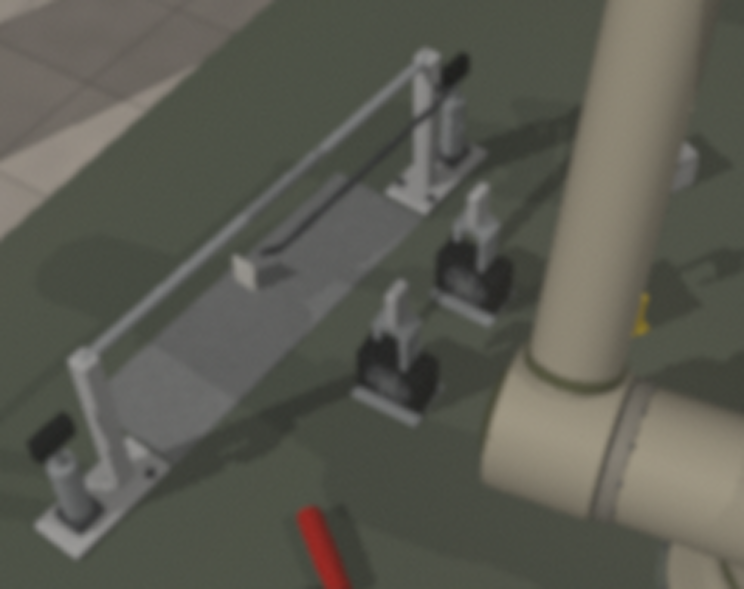

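```bash
cat > h.py <<'E'
import numpy as np, cv2, json
from scipy.optimize import least_squares
from scipy.spatial.transform import Rotation as R
def proj(c,P,T=None):
    T=c["pose"] if T is None else T
    P=np.atleast_2d(P); q=(P-T[:3,3])@T[:3,:3]
    return np.c_[c["cx"]+c["fx"]*q[:,0]/-q[:,2], c["cy"]-c["fy"]*q[:,1]/-q[:,2]]
def ray(c,uv,T=None):
    T=c["pose"] if T is None else T
    d=T[:3,:3]@np.array([(uv[0]-c["cx"])/c["fx"],-(uv[1]-c["cy"])/c["fy"],-1]); return T[:3,3],d/np.linalg.norm(d)
def atz(c,uv,z,T=None):
    o,d=ray(c,uv,T); return o+d*(z-o[2])/d[2]
def tri(rs):
    A=0;b=0
    for o,d in rs:
        M=np.eye(3)-np.outer(d,d);A=A+M;b=b+M@o
    return np.linalg.solve(A,b)
def wristT(o,c):
    T=np.eye(4);T[:3,:3]=R.from_rotvec(o["orientation"]).as_matrix();T[:3,3]=o["tool_pos"]; return T@c["mount"]
def W(p,P):
    P=np.atleast_2d(P);c,s=np.cos(p[2]),np.sin(p[2])
    return np.c_[p[0]+c*P[:,0]-s*P[:,1],p[1]+s*P[:,0]+c*P[:,1],P[:,2]]
E
python3 - <<'E'
from bench import *; from h import *
S=read_camera("scene");D=read_camera("side")
L=[(0,260,204),(0,-260,204),(0,315,144),(0,-315,144)]
s=[(268,263),(181.7,156.6),(280.7,295.9),(175.9,162.4)];d=[(157.4,220.2),(267.7,122.7),(146.5,246),(276.8,127.6)]
f=lambda p:np.r_[(proj(S,W(p,L))-s).ravel(),(proj(D,W(p,L))-d).ravel()]
r=least_squares(f,[600,0,0],loss='soft_l1');print(r.x,f(r.x).round(1))
for n,a,b in [("mark",(199,247.6),(209.7,188.2)),("C1tab",(264.8,194.5),(258.4,197.6)),("C2tab",(236.2,169),(284.8,165.6))]:
    P=tri([ray(S,a),ray(D,b)]); q=P-[*r.x[:2],0];c_,s_=np.cos(r.x[2]),np.sin(r.x[2])
    print(n,P.round(1),"rack",(c_*q[0]+s_*q[1]).round(1),(-s_*q[0]+c_*q[1]).round(1))
print("keeper side",proj(D,W(r.x,[(-30,55,175),(-30,30,165),(-30,-250,165)])))
print("yellow",atz(S,(261,150),150),"cooler",atz(S,(217,157),50),"mug",atz(S,(353,292),90))
E
```

```text
[ 5.84306565e+02 -1.12561202e+01 -7.41209537e-02] [ 0.5 -0.8 -0.3 -1.5 -0.5 -1.6  1.2 -0.5 -1.2  0.2 -0.5 -0.2 -0.5  0.1
 -0.9  0.1]
mark [651.8 -31.9  35.6] rack 68.9 -15.6
C1tab [429.    0.6 161. ] rack -155.8 0.4
C2tab [ 428.7 -157.1  162.4] rack -144.4 -157.0
keeper side [[214.1582633  187.53095624]
 [219.73694666 184.82180153]
 [272.37498686 136.2550018 ]]
yellow [ 283.93435003 -212.93033827  150.        ] cooler [ 363.94951679 -392.87951119   50.        ] mug [424.22665996 374.78321919  90.        ]
```

```bash
cat >> h.py <<'E'
RACK=np.array([584.3,-11.3,-0.0741])
def rk(x,y,z): return W(RACK,[(x,y,z)])[0]
def torack(P):
    q=np.asarray(P)[:2]-RACK[:2];c,s=np.cos(RACK[2]),np.sin(RACK[2]);return np.r_[c*q[0]+s*q[1],-s*q[0]+c*q[1],P[2]]
def need(o,P,jaw=None):
    """jaw = world yaw of the jaw axis; prints tool-frame shift in units and turn units (x=down assumed)"""
    Rm=R.from_rotvec(o["orientation"]).as_matrix()
    d=Rm.T@(np.asarray(P)-o["tool_pos"])/40
    print("pos",o["tool_pos"].round(1),"rack",torack(o["tool_pos"]).round(1),"w",round(o["width"],1),"F",o["contact_force"].round(1),"t",round(o["clock"],2))
    print("shift units (tool axes)",d.round(3))
    if jaw is not None:
        for k in (0,np.pi):
            z=np.array([np.cos(jaw+k),np.sin(jaw+k),0]);x=np.array([0,0,-1.]);y=np.cross(z,x)
            rv=R.from_matrix(Rm.T@np.c_[x,y,z]).as_rotvec()/(2*np.pi/3)
            print("turn units",rv.round(3),"q6",o["qpos"][5].round(2))
E
python3 - <<'E'
from bench import *; from h import *
import bench; print([n for n in dir(bench) if not n.startswith('__')], getattr(bench,'tcp_to_tips',None))
o=get_obs(); Rm=R.from_rotvec(o["orientation"]).as_matrix();print(Rm.round(3))
print(rk(0,315,144),rk(0,-315,144),rk(0,120,200))
need(o,[400,-250,400],RACK[2])
E
```

```text
['Unreachable', 'close_job', 'get_obs', 'read_camera', 'tcp_to_tips'] 22.0
[[-0.     0.925  0.379]
 [ 0.001  0.379 -0.925]
 [-1.     0.    -0.001]]
[607.62014524 302.83559306 144.        ] [ 560.97985476 -325.43559306  144.        ] [593.18386485 108.37070212 200.        ]
pos [ 208.5 -508.8  260.5] rack [-338.  -524.   260.5] w 88.2 F [ 0.2  0.8 -0.3] t 0.25
shift units (tool axes) [-3.484  6.884 -4.175]
turn units [-0.529 -0.    -0.   ] q6 -0.22
turn units [ 0.971 -0.     0.   ] q6 -0.22
```

```bash
python3 -m jog '[[[-0.5,0,0,-0.066,0,0],[-0.5,0,0,-0.066,0,0],[-0.5,0,0,-0.066,0,0],[-0.5,0,0,-0.066,0,0],[-0.5,0,0,-0.066,0,0],[-0.5,0,0,-0.066,0,0],[-0.5,0,0,-0.066,0,0],[0,0,0,-0.066,0,0]]]' 1
python3 - <<'E'
from bench import *; from h import *
o=get_obs(); need(o,[400,-250,400],RACK[2])
E
```

```text
clock: 1.05
tool_pos: [208.4, -508.4, 404.5]
orientation: [0.03, 1.572, -0.022]
contact_force: [0.2, 0.9, -0.4]
width: 87.9
pos [ 208.4 -508.4  404.5] rack [-338.1 -523.6  404.5] w 87.9 F [ 0.2  0.9 -0.4] t 1.05
shift units (tool axes) [0.142 6.616 4.571]
turn units [ 0.019 -0.001 -0.002] q6 -1.36
turn units [-1.481e+00  4.000e-03 -1.000e-03] q6 -1.36
```

```bash
python3 -m jog '[[[0,0.8,0.5,0.019,0,0],[0,0.8,0.5,0,0,0],[0,0.8,0.5,0,0,0],[0,0.8,0.5,0,0,0],[0,0.8,0.5,0,0,0],[0,0.8,0.5,0,0,0],[0,0.8,0.5,0,0,0],[0,0.8,0.5,0,0,0],[0,0.2,0.5,0,0,0],[0,0,0,0,0,0]]]'
python3 - <<'E'
from bench import *; from h import *
o=get_obs(); need(o,[420,0,400],RACK[2])
for n in ["wrist","side","scene"]:
    c=read_camera(n); cv2.imwrite(f"pics/c_{n}.png",cv2.cvtColor(c["img"],cv2.COLOR_RGB2BGR))
np.savez("c_wrist.npz",T=wristT(o,read_camera("wrist")))
E
```

```text
clock: 2.05
tool_pos: [410.6, -247.0, 404.6]
orientation: [0.061, 1.571, -0.05]
contact_force: [-0.0, -0.1, 0.3]
width: 87.6
pos [ 410.6 -247.   404.6] rack [-155.8 -247.9  404.6] w 87.6 F [-0.  -0.1  0.3] t 2.05
shift units (tool axes) [ 0.159  6.176 -0.201]
turn units [ 0.002 -0.001 -0.003] q6 -0.72
turn units [-1.498e+00  5.000e-03 -1.000e-03] q6 -0.72
```

View pics/c_wrist.png

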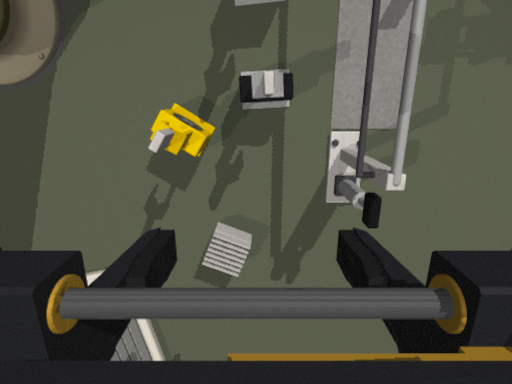

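View pics/c_side.png

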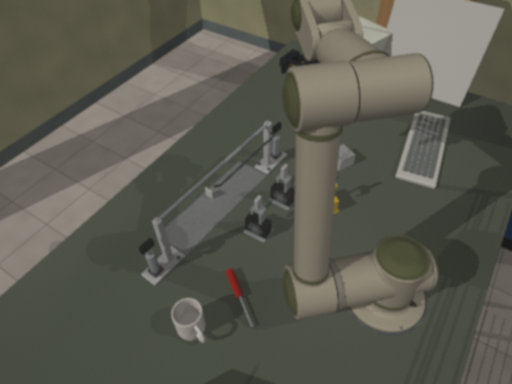

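View pics/c_scene.png

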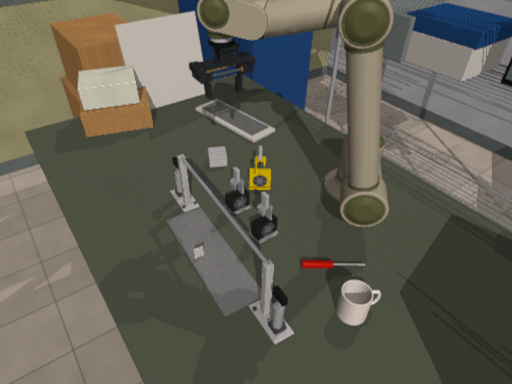

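Only two black carriers are on the bench, plus the yellow look-alike at wrist (183,130). Next I'll look at both from directly above on the way to the left gauge.

```bash
python3 -m jog '[[[0,0.9,0,0,0,0],[0,0.9,0,0,0,0],[0,0.9,0,0,0,0],[0,0.2,0,0,0,0],[0,0,0,0,0,0]]]'
python3 - <<'E'
from bench import *; from h import *
o=get_obs(); c=read_camera("wrist"); cv2.imwrite("pics/d1.png",cv2.cvtColor(c["img"],cv2.COLOR_RGB2BGR)[:260])
need(o,[420,0,400],RACK[2]);np.savez("d1.npz",T=wristT(o,c))
E
```

```text
clock: 2.75
tool_pos: [414.8, -134.4, 405.0]
orientation: [0.072, 1.572, -0.062]
contact_force: [0.7, 0.7, -1.2]
width: 88.0
pos [ 414.8 -134.4  405. ] rack [-160.  -135.4  405. ] w 88.0 F [ 0.7  0.7 -1.2] t 2.75
shift units (tool axes) [ 0.148  3.359 -0.155]
turn units [-0.005 -0.001 -0.003] q6 -0.5
turn units [ 1.495 -0.005  0.002] q6 -0.5
```

View pics/d1.png

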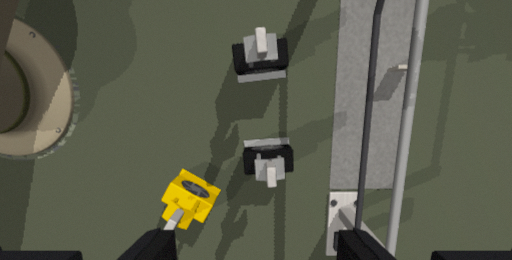

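Run:
```python
import cv2,numpy as np
s=cv2.imread("pics/d1.png")
a=cv2.resize(s[20:95,220:305],None,fx=7,fy=7,interpolation=cv2.INTER_CUBIC)
b=cv2.resize(s[125:200,230:305],None,fx=7,fy=7,interpolation=cv2.INTER_CUBIC)
cv2.imwrite("pics/d2.png",a);cv2.imwrite("pics/d3.png",b)
s=cv2.imread("pics/c_scene.png")
cv2.imwrite("pics/d4.png",cv2.resize(s[160:245,215:290],None,fx=7,fy=7,interpolation=cv2.INTER_CUBIC))
```

```text
(no output)
```

View pics/d2.png

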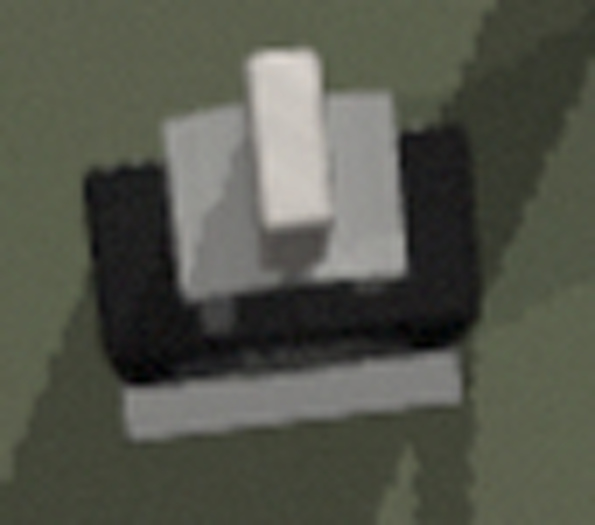

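View pics/d3.png

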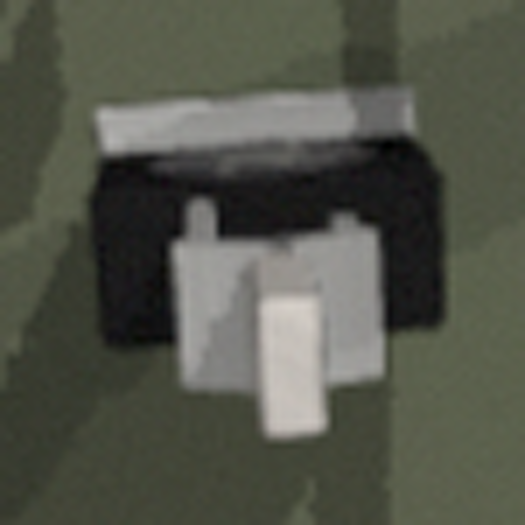

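View pics/d4.png

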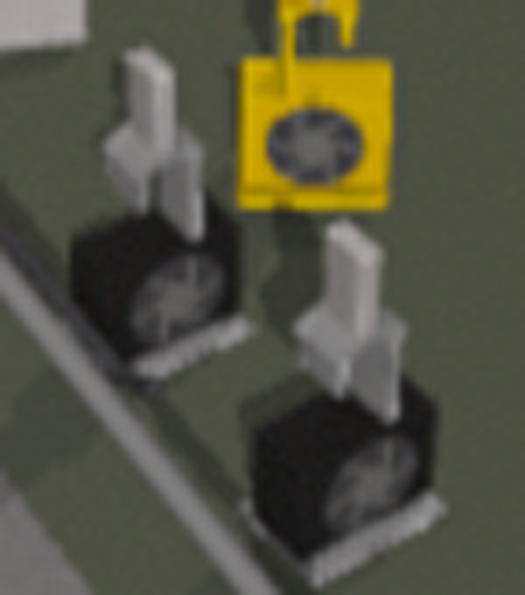

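Run:
```python
from bench import *; from h import *
c=read_camera("wrist");T=np.load("d1.npz")["T"]
for nm,off,e1,e2,tab,q in [("C1",(220,20),(130,438),(460,403),(289,140),[(250,60),(312,52),(328,218),(268,228)]),("C2",(230,125),(97,107),(410,90),(294,365),[(262,300),(320,296),(325,430),(268,435)])]:
    f=lambda p:np.array(off)+(np.array(p)+.5)/7-.5
    a=atz(c,f(e1),2,T);b=atz(c,f(e2),2,T);t=atz(c,f(tab),168,T)
    Q=[atz(c,f(p),168,T) for p in q]
    m1=(Q[3]+Q[2]-Q[0]-Q[1])/2
    print(nm,"foot edge",a.round(1),b.round(1),"len",np.hypot(*(b-a)[:2]).round(1),"yaw",np.arctan2(*(b-a)[1::-1]).round(3),"tab",t.round(1),torack(t).round(1),"tabyaw",np.arctan2(m1[0],-m1[1]).round(3))
```

```text
C1 foot edge [393.2 -24.2   2. ] [472.5 -23.1   2. ] len 79.3 yaw 0.014 tab [431.9   6.3 168. ] [-153.3    6.3  168. ] tabyaw 0.031
C2 foot edge [ 392.7 -120.6    2. ] [ 471.8 -123.     2. ] len 79.1 yaw -0.031 tab [ 432.8 -150.6  168. ] [-140.8 -150.1  168. ] tabyaw -0.031
```

Run:
```python
from bench import *; from h import *
need(get_obs(),rk(0,280,330),RACK[2])
```

```text
pos [ 414.9 -135.4  404.8] rack [-159.7 -136.3  404.8] w 88.4 F [-0.  -0.1  0.2] t 2.85
shift units (tool axes) [ 1.93  10.444  3.871]
turn units [-0.006 -0.001 -0.003] q6 -0.5
turn units [ 1.494 -0.005  0.002] q6 -0.5
```

```bash
python3 -m jog '[[[0,0.9,0.4,-0.006,0,-0.003],[0,0.9,0.4,0,0,0],[0,0.9,0.4,0,0,0],[0,0.9,0.4,0,0,0],[0,0.9,0.4,0,0,0],[0,0.9,0.4,0,0,0],[0,0.9,0.4,0,0,0],[0,0.9,0.4,0,0,0],[0,0.9,0.4,0,0,0],[0,0.9,0.4,0,0,0]]]' ; python3 -m jog '[[[0.5,0.9,0.2,0,0,0],[0.5,0.5,0.1,0,0,0],[0.5,0,0,0,0,0],[0.3,0,0,0,0,0],[0,0,0,0,0,0]]]' ;python3 - <<'E'
from bench import *; from h import *
o=get_obs(); c=read_camera("wrist"); cv2.imwrite("pics/e1.png",cv2.cvtColor(c["img"],cv2.COLOR_RGB2BGR))
need(o,rk(0,315,149),RACK[2]);T=wristT(o,c)
print("pred",proj(c,[rk(0,315,158),rk(-8,315-23,158),rk(8,315+23,158),rk(0,260,204)],T).round(0))
E
```

```text
clock: 3.85
tool_pos: [617.2, 202.7, 399.9]
orientation: [0.078, 1.576, -0.083]
contact_force: [0.9, 0.0, 1.1]
width: 88.2
clock: 4.35
tool_pos: [642.1, 255.7, 317.7]
orientation: [0.079, 1.582, -0.088]
contact_force: [-0.6, 0.1, -0.2]
width: 88.1
pos [642.1 255.7 317.7] rack [ 37.9 270.5 317.7] w 88.1 F [-0.6  0.1 -0.2] t 4.35
shift units (tool axes) [ 4.222  1.107 -0.931]
turn units [-0.015 -0.006  0.003] q6 0.31
turn units [1.485 0.004 0.009] q6 0.31
pred [[216. 135.]
 [210. 159.]
 [223. 109.]
 [213. 206.]]
```

View pics/e1.png

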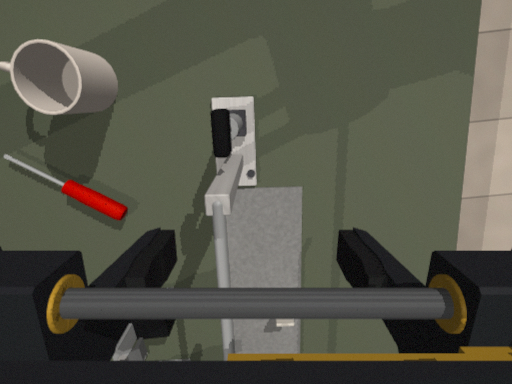

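```bash
python3 -m jog '[[[0.6,0,-0.4,-0.015,-0.006,0.003],[0.6,0,-0.4,0,0,0],[0,0,0,0,0,0],[0,0,0,0,0,0]]]' ;python3 - <<'E'
from bench import *; from h import *
o=get_obs(); c=read_camera("wrist"); im=cv2.cvtColor(c["img"],cv2.COLOR_RGB2BGR)
need(o,rk(0,315,149),RACK[2]);T=wristT(o,c);np.savez("e2.npz",T=T)
print("pred",proj(c,[rk(0,315,158),rk(-8,315-23,158),rk(8,315+23,158),rk(0,260,204)],T).round(0))
cv2.imwrite("pics/e2.png",cv2.resize(im[60:260,170:340],None,fx=3,fy=3,interpolation=cv2.INTER_CUBIC))
E
```

```text
clock: 4.8
tool_pos: [613.3, 254.3, 273.5]
orientation: [0.064, 1.561, -0.061]
contact_force: [0.8, -0.2, 0.4]
width: 88.1
pos [613.3 254.3 273.5] rack [  9.2 267.  273.5] w 88.1 F [ 0.8 -0.2  0.4] t 4.8
shift units (tool axes) [ 3.114  1.192 -0.264]
turn units [-0.002  0.004 -0.001] q6 0.29
turn units [ 1.497 -0.002 -0.007] q6 0.29
pred [[242. 136.]
 [233. 165.]
 [252. 107.]
 [241. 222.]]
```

View pics/e2.png

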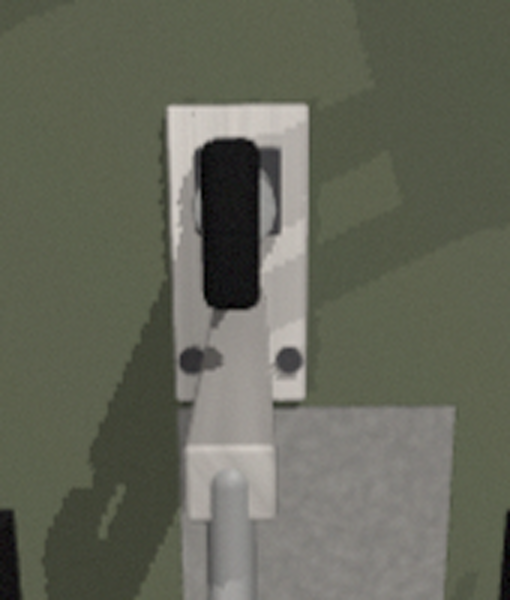

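Run:
```python
from bench import *; from h import *
c=read_camera("wrist")
s=cv2.imread("pics/c_wrist.png");cv2.imwrite("pics/e3.png",cv2.resize(s[120:240,310:430],None,fx=5,fy=5,interpolation=cv2.INTER_CUBIC))
T=np.load("e2.npz")["T"]
print(atz(c,(247,134.2),158,T),atz(c,(246.7,220.3),204,T))
T=np.load("c_wrist.npz")["T"];print("pred",proj(c,[rk(0,-260,204),rk(0,-315,158)],T))
T=np.load("d1.npz")["T"]; print("mark d1",atz(c,(403,67),40,T),torack(atz(c,(403,67),40,T)))
```

```text
[611.50619217 304.33344396 158.        ] [607.39892691 249.20791609 204.        ]
pred [[392.7983992  182.80045926]
 [372.11251503 213.66854381]]
mark d1 [649.60467959 -26.58502283  40.        ] [ 66.2570578  -10.40842889  40.        ]
```

View pics/e3.png

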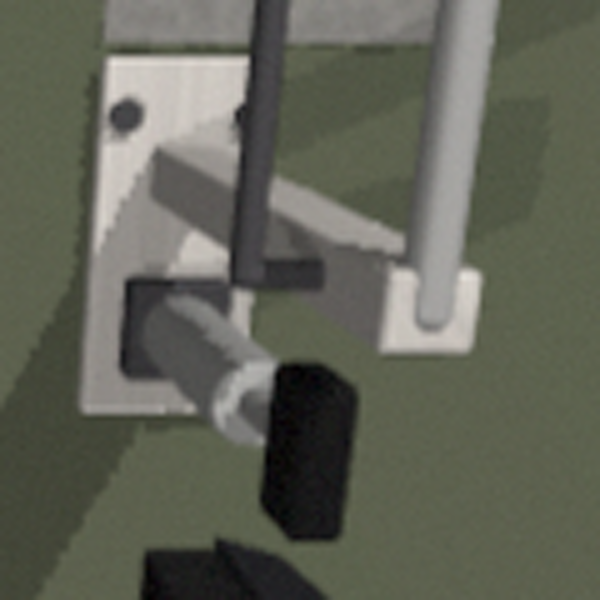

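```bash
sed -i 's/^RACK=.*/RACK=np.array([588.2,-10.0,-0.0741])/' h.py
python3 - <<'E'
from bench import *; from h import *
need(get_obs(),rk(0,319,150),RACK[2])
E
```

```text
pos [613.4 254.5 273.3] rack [  5.6 265.7 273.3] w 88.1 F [0.4 1.1 0.8] t 4.9
shift units (tool axes) [ 3.085  1.325 -0.174]
turn units [-0.002  0.004 -0.001] q6 0.29
turn units [ 1.498 -0.002 -0.007] q6 0.29
```

```bash
python3 -m jog '[[[0,0.7,-0.1,-0.002,0.004,-0.001],[0,0.65,-0.08,0,0,0],[0.5,0,0,0,0,0],[0.5,0,0,0,0,0],[0,0,0,0,0,0],[0,0,0,0,0,0]]]' ;python3 - <<'E'
from bench import *; from h import *
o=get_obs(); c=read_camera("wrist"); im=cv2.cvtColor(c["img"],cv2.COLOR_RGB2BGR)
need(o,rk(0,319,150),RACK[2]);cv2.imwrite("pics/f1.png",im)
E
```

```text
clock: 5.5
tool_pos: [617.2, 310.5, 240.8]
orientation: [0.065, 1.555, -0.057]
contact_force: [0.0, 0.9, 0.1]
width: 88.1
pos [617.2 310.5 240.8] rack [  5.2 321.7 240.8] w 88.1 F [0.  0.9 0.1] t 5.5
shift units (tool axes) [ 2.268 -0.082 -0.164]
turn units [-0.002  0.007 -0.003] q6 0.37
turn units [ 1.498 -0.004 -0.011] q6 0.37
```

View pics/f1.png

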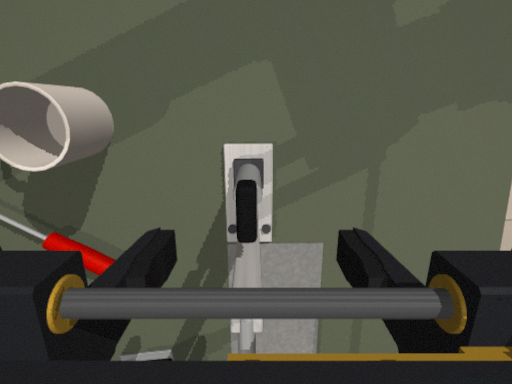

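```bash
python3 -m jog '[[[0.5,-0.05,-0.2,0,0.007,-0.003],[0.5,0,0,0,0,0],[0.5,0,0,0,0,0],[0.4,0,0,0,0,0],[0,0,0,0,0,0],[0,0,0,0,0,0]]]' ;python3 - <<'E'
from bench import *; from h import *
o=get_obs(); c=read_camera("wrist"); im=cv2.cvtColor(c["img"],cv2.COLOR_RGB2BGR)
need(o,rk(0,319,150),RACK[2]);cv2.imwrite("pics/f2.png",im)
E
```

```text
clock: 6.15
tool_pos: [613.8, 308.5, 171.9]
orientation: [0.066, 1.556, -0.06]
contact_force: [0.5, 0.4, 0.5]
width: 88.3
pos [613.8 308.5 171.9] rack [  1.9 319.5 171.9] w 88.3 F [0.5 0.4 0.5] t 6.15
shift units (tool axes) [ 0.546 -0.015 -0.056]
turn units [-0.003  0.007 -0.002] q6 0.37
turn units [ 1.497 -0.003 -0.01 ] q6 0.37
```

View pics/f2.png

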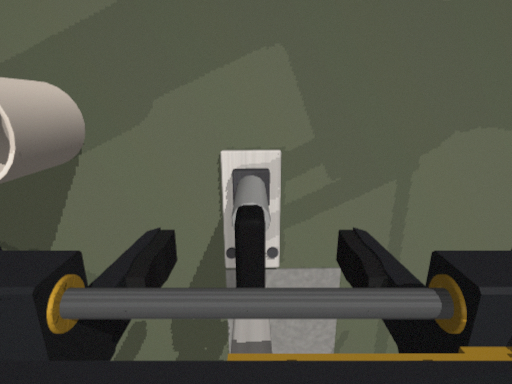

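```bash
python3 -m jog '[[[0.5,0,-0.05,0,0.007,0],[0.06,0,0,0,0,0],[0,0,0,0,0,0]]]'; python3 -m jog '[[[0,0,0,0,0,0],[0,0,0,0,0,0],[0,0,0,0,0,0],[0,0,0,0,0,0],[0,0,0,0,0,0],[0,0,0,0,0,0],[0,0,0,0,0,0],[0,0,0,0,0,0]]]' -1 40 ;python3 - <<'E'
from bench import *; from h import *
o=get_obs(); c=read_camera("wrist"); im=cv2.cvtColor(c["img"],cv2.COLOR_RGB2BGR)
need(o,rk(0,319,150),RACK[2]);cv2.imwrite("pics/f3.png",im)
E
```

```text
clock: 6.5
tool_pos: [612.7, 308.8, 150.0]
orientation: [0.068, 1.568, -0.059]
contact_force: [0.2, 0.0, 0.3]
width: 87.8
clock: 7.3
tool_pos: [613.0, 309.0, 151.1]
orientation: [0.068, 1.567, -0.058]
contact_force: [0.7, 0.3, 0.6]
width: 26.2
pos [613.  309.  151.1] rack [  1.1 320.  151.1] w 26.2 F [0.7 0.3 0.6] t 7.3
shift units (tool axes) [ 0.026 -0.025 -0.028]
turn units [-0.003  0.001 -0.003] q6 0.37
turn units [ 1.497 -0.005 -0.002] q6 0.37
```

View pics/f3.png

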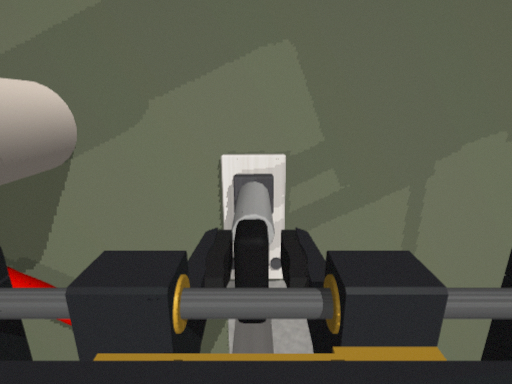

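Not closed yet, so I'll hold until the fingers stop.

```bash
python3 -m jog '[[[0,0,0,0,0,0],[0,0,0,0,0,0],[0,0,0,0,0,0]]]' ;python3 -m jog '[[[0,0,0,0,0,0],[0,0,0,0,0,0]]]';python3 - <<'E'
from bench import *; from h import *
o=get_obs();need(o,o["tool_pos"]+[0,0,30],RACK[2])
E
```

```text
clock: 7.65
tool_pos: [610.7, 309.3, 151.0]
orientation: [0.067, 1.573, -0.058]
contact_force: [0.7, -0.0, -0.4]
width: 15.4
clock: 7.85
tool_pos: [610.7, 309.2, 151.0]
orientation: [0.067, 1.573, -0.058]
contact_force: [-0.7, 0.1, 0.2]
width: 15.4
pos [610.7 309.2 151. ] rack [ -1.2 320.  151. ] w 15.4 F [-0.7  0.1  0.2] t 7.85
shift units (tool axes) [-0.75   0.004 -0.003]
turn units [-0.003 -0.002 -0.003] q6 0.37
turn units [ 1.497 -0.004  0.003] q6 0.37
```

```bash
python3 -m jog '[[[-0.15,0,0,0,0,0],[-0.15,0,0,0,0,0],[-0.15,0,0,0,0,0],[0,0,0,0,0,0]]]'
```

```text
clock: 8.25
tool_pos: [610.7, 309.2, 168.0]
orientation: [0.066, 1.576, -0.058]
contact_force: [2.8, 2.5, -9.3]
width: 15.8
```

```bash
python3 -m jog '[[[0,0,0,0,0,0]]]'
```

```text
clock: 8.35
tool_pos: [610.7, 309.2, 167.3]
orientation: [0.066, 1.576, -0.059]
contact_force: [2.2, 1.0, -8.5]
width: 15.7
```

```bash
python3 -m jog '[[[-0.15,0,0,0,0,0],[-0.15,0,0,0,0,0],[-0.05,0,0,0,0,0],[-0.015,0,0,0,0,0]]]'
```

```text
clock: 8.75
tool_pos: [610.8, 309.2, 179.1]
orientation: [0.066, 1.58, -0.059]
contact_force: [4.1, 2.5, -15.2]
width: 15.7
```

```bash
python3 -m jog '[[[-0.07,0,0,0,0,0],[-0.02,0,0,0,0,0],[-0.02,0,0,0,0,0],[-0.02,0,0,0,0,0]]]'
python3 - <<'E'
from bench import *; from h import *
c=read_camera("scene"); cv2.imwrite("pics/g1.png",cv2.resize(cv2.cvtColor(c["img"],cv2.COLOR_RGB2BGR)[240:350,240:340],None,fx=5,fy=5,interpolation=cv2.INTER_CUBIC))
E
```

```text
clock: 9.15
tool_pos: [610.8, 309.2, 181.0]
orientation: [0.065, 1.583, -0.06]
contact_force: [4.9, 2.5, -15.3]
width: 15.3
```

View pics/g1.png

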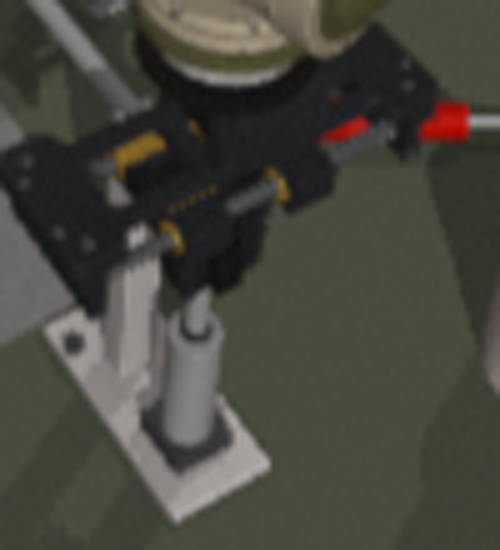

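The dark ring is at the barrel's mouth, at crop (195,330), so the pull is about 15 N. Holding there.

```bash
python3 -m jog '[[[-0.02,0,0,0,0,0],[-0.02,0,0,0,0,0],[-0.02,0,0,0,0,0],[-0.02,0,0,0,0,0],[-0.02,0,0,0,0,0]]]';python3 -m jog '[[[-0.02,0,0,0,0,0],[-0.02,0,0,0,0,0],[-0.02,0,0,0,0,0],[-0.02,0,0,0,0,0],[-0.02,0,0,0,0,0],[-0.02,0,0,0,0,0],[-0.02,0,0,0,0,0],[-0.02,0,0,0,0,0],[-0.02,0,0,0,0,0],[-0.02,0,0,0,0,0]]]'
```

```text
clock: 9.7
tool_pos: [610.9, 309.2, 180.5]
orientation: [0.065, 1.586, -0.061]
contact_force: [4.4, 3.3, -15.2]
width: 15.7
clock: 10.7
tool_pos: [611.0, 309.0, 185.3]
orientation: [0.064, 1.589, -0.062]
contact_force: [1.2, -0.1, -5.5]
width: 15.9
```

```bash
python3 -m jog '[[[-0.02,0,0,0,0,0],[-0.02,0,0,0,0,0],[-0.02,0,0,0,0,0],[-0.02,0,0,0,0,0],[-0.02,0,0,0,0,0],[-0.02,0,0,0,0,0],[-0.02,0,0,0,0,0],[-0.02,0,0,0,0,0],[-0.02,0,0,0,0,0],[-0.02,0,0,0,0,0]]]'
python3 - <<'E'
from bench import *; from h import *
c=read_camera("scene"); cv2.imwrite("pics/g2.png",cv2.resize(cv2.cvtColor(c["img"],cv2.COLOR_RGB2BGR)[280:330,260:310],None,fx=8,fy=8,interpolation=cv2.INTER_CUBIC))
o=get_obs();need(o,rk(0,319,150),RACK[2])
E
```

```text
clock: 11.7
tool_pos: [611.0, 308.9, 194.6]
orientation: [0.064, 1.589, -0.062]
contact_force: [3.1, -0.0, -10.0]
width: 14.7
pos [611.  308.9 194.8] rack [ -0.9 319.7 194.8] w 15.0 F [  2.9   0.7 -10.5] t 11.75
shift units (tool axes) [ 1.118 -0.018  0.044]
turn units [-0.003 -0.009 -0.   ] q6 0.37
turn units [ 1.497 -0.     0.015] q6 0.37
```

View pics/g2.png

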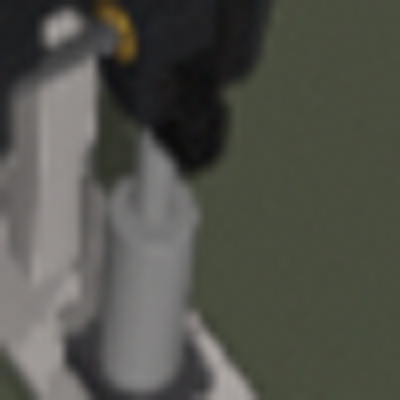

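The grip slackened: force fell to about 10 N while the tool rose, so the handle slipped in the fingers. I'll let the gauge down, regrip and repeat the pull.

```bash
python3 -m jog '[[[0.12,0,0,0,0,0],[0.12,0,0,0,0,0],[0.12,0,0,0,0,0],[0.12,0,0,0,0,0],[0,0,0,0,0,0]]]'
```

```text
clock: 12.25
tool_pos: [611.0, 308.9, 176.7]
orientation: [0.065, 1.586, -0.062]
contact_force: [0.1, 0.6, -1.3]
width: 14.9
```

```bash
python3 -m jog '[[[0.05,0,0,0,0,0],[0,0,0,0,0,0]]]';python3 -m jog '[[[0,0,0,0,0,0],[0,0,0,0,0,0],[0,0,0,0,0,0],[0,0,0,-0.003,-0.009,0],[0.3,0,0,0,0,0],[0.3,0,0,0,0,0],[0,0,0,0,0,0],[0,0,0,0,0,0]]]' -0.3 40
python3 - <<'E'
from bench import *; from h import *
o=get_obs();need(o,rk(0,319,150),RACK[2])
c=read_camera("wrist"); cv2.imwrite("pics/g3.png",cv2.cvtColor(c["img"],cv2.COLOR_RGB2BGR))
E
```

```text
clock: 12.45
tool_pos: [610.9, 309.0, 176.4]
orientation: [0.065, 1.584, -0.061]
contact_force: [-0.1, -0.0, -0.2]
width: 15.0
clock: 13.25
tool_pos: [610.8, 309.1, 150.2]
orientation: [0.059, 1.564, -0.056]
contact_force: [0.4, 0.4, 0.3]
width: 31.0
pos [610.8 309.1 150.2] rack [ -1.  319.9 150.2] w 31.0 F [0.4 0.4 0.3] t 13.25
shift units (tool axes) [ 0.006 -0.022  0.026]
turn units [ 0.     0.003 -0.001] q6 0.37
turn units [-1.5e+00  1.0e-03  5.0e-03] q6 0.37
```

View pics/g3.png

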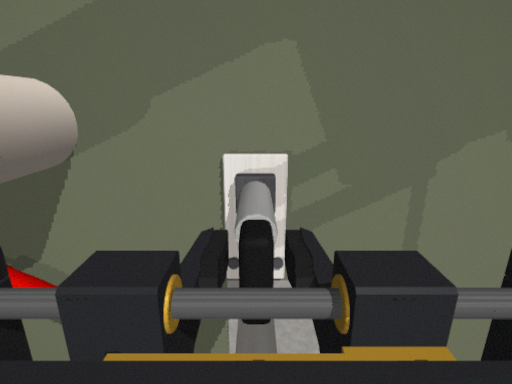

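Handle centred. Closing at 50 N and pulling again.

```bash
python3 -m jog '[[[0,0,0,0,0,0],[0,0,0,0,0,0],[0,0,0,0,0,0],[0,0,0,0,0,0],[0,0,0,0,0,0],[0,0,0,0,0,0]]]' -1 50; python3 -m jog '[[[-0.15,0,0,0,0,0],[-0.15,0,0,0,0,0],[-0.15,0,0,0,0,0],[-0.15,0,0,0,0,0]]]'
```

```text
clock: 13.9
tool_pos: [610.6, 309.1, 150.5]
orientation: [0.059, 1.564, -0.056]
contact_force: [-1.3, 0.1, -1.1]
width: 15.7
clock: 14.3
tool_pos: [610.6, 309.1, 173.3]
orientation: [0.059, 1.567, -0.056]
contact_force: [3.7, 2.5, -12.6]
width: 15.1
```

```bash
python3 -m jog '[[[-0.14,0,0,0,0,0],[-0.1,0,0,0,0,0],[-0.03,0,0,0,0,0],[-0.02,0,0,0,0,0]]]'
```

```text
clock: 14.7
tool_pos: [610.6, 309.1, 181.9]
orientation: [0.058, 1.57, -0.057]
contact_force: [6.1, 2.8, -16.9]
width: 15.2
```

```bash
python3 -m jog '[[[-0.02,0,0,0,0,0],[-0.02,0,0,0,0,0],[-0.02,0,0,0,0,0],[-0.02,0,0,0,0,0],[-0.02,0,0,0,0,0],[-0.02,0,0,0,0,0],[-0.02,0,0,0,0,0],[-0.02,0,0,0,0,0]]]'
```

```text
clock: 15.5
tool_pos: [610.8, 309.1, 179.9]
orientation: [0.056, 1.579, -0.059]
contact_force: [5.3, 2.1, -14.5]
width: 15.6
```

```bash
python3 -m jog '[[[-0.02,0,0,0,0,0],[-0.02,0,0,0,0,0],[-0.02,0,0,0,0,0],[-0.02,0,0,0,0,0],[-0.02,0,0,0,0,0],[-0.02,0,0,0,0,0],[-0.02,0,0,0,0,0],[-0.02,0,0,0,0,0]]]'
```

```text
clock: 16.3
tool_pos: [610.8, 309.1, 184.3]
orientation: [0.056, 1.581, -0.06]
contact_force: [4.8, 2.4, -17.8]
width: 15.4
```

```bash
python3 -m jog '[[[-0.02,0,0,0,0,0],[-0.02,0,0,0,0,0],[-0.02,0,0,0,0,0],[-0.02,0,0,0,0,0],[-0.02,0,0,0,0,0],[-0.02,0,0,0,0,0],[-0.02,0,0,0,0,0]]]'
python3 - <<'E'
from bench import *; from h import *
c=read_camera("scene"); cv2.imwrite("pics/g4.png",cv2.resize(cv2.cvtColor(c["img"],cv2.COLOR_RGB2BGR)[280:330,260:310],None,fx=8,fy=8,interpolation=cv2.INTER_CUBIC))
E
```

```text
clock: 17.0
tool_pos: [610.9, 309.1, 186.8]
orientation: [0.055, 1.584, -0.061]
contact_force: [5.9, 2.2, -18.6]
width: 15.3
```

View pics/g4.png

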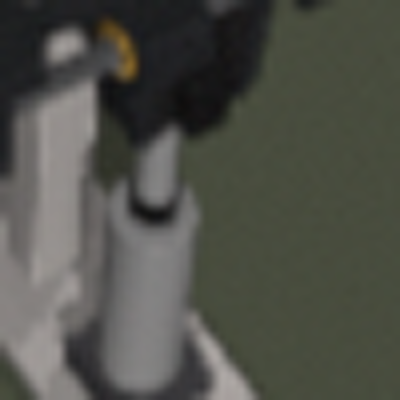

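Drift carried it to about 18 N, still under 20. I'll ease back to 15 N and hold again with shorter checks so the hold is unambiguous.

```bash
python3 -m jog '[[[0.1,0,0,0,0,0],[0.02,0,0,0,0,0],[0,0,0,0,0,0]]]'; python3 -m jog '[[[-0.01,0,0,0,0,0],[-0.01,0,0,0,0,0]]]'
```

```text
clock: 17.35
tool_pos: [610.9, 309.2, 181.0]
orientation: [0.055, 1.584, -0.061]
contact_force: [4.5, 2.3, -16.6]
width: 15.6
clock: 17.55
tool_pos: [610.9, 309.1, 181.4]
orientation: [0.055, 1.584, -0.061]
contact_force: [4.4, 2.1, -16.0]
width: 15.4
```

```bash
python3 -m jog '[[[-0.01,0,0,0,0,0],[-0.01,0,0,0,0,0],[-0.01,0,0,0,0,0],[-0.01,0,0,0,0,0],[-0.01,0,0,0,0,0],[-0.01,0,0,0,0,0]]]'
```

```text
clock: 18.15
tool_pos: [610.9, 309.1, 183.6]
orientation: [0.055, 1.584, -0.061]
contact_force: [4.3, 3.8, -18.6]
width: 15.6
```

```bash
python3 -m jog '[[[-0.01,0,0,0,0,0],[-0.01,0,0,0,0,0],[-0.01,0,0,0,0,0],[-0.01,0,0,0,0,0],[-0.01,0,0,0,0,0],[-0.01,0,0,0,0,0]]]'
```

```text
clock: 18.75
tool_pos: [610.9, 309.1, 184.9]
orientation: [0.055, 1.586, -0.061]
contact_force: [5.0, 1.9, -17.3]
width: 15.7
```

```bash
python3 -m jog '[[[-0.01,0,0,0,0,0],[-0.01,0,0,0,0,0],[-0.01,0,0,0,0,0],[-0.01,0,0,0,0,0],[-0.01,0,0,0,0,0],[-0.01,0,0,0,0,0]]]'
```

```text
clock: 19.35
tool_pos: [610.9, 309.1, 185.6]
orientation: [0.055, 1.587, -0.061]
contact_force: [5.4, 2.8, -18.3]
width: 15.4
```

```bash
python3 -m jog '[[[-0.01,0,0,0,0,0],[-0.01,0,0,0,0,0],[-0.01,0,0,0,0,0],[-0.01,0,0,0,0,0],[-0.01,0,0,0,0,0],[-0.01,0,0,0,0,0]]]'
```

```text
clock: 19.95
tool_pos: [610.9, 309.2, 186.0]
orientation: [0.054, 1.589, -0.062]
contact_force: [4.8, 2.3, -18.0]
width: 15.3
```

```bash
python3 -m jog '[[[0.1,0,0,0,0,0],[0.02,0,0,0,0,0],[0,0,0,0,0,0],[0,0,0,0,0,0]]]'; python3 -m jog '[[[0,0,0,0,0,0],[0,0,0,0,0,0],[0,0,0,0,0,0],[0,0,0,0,0,0],[0,0,0,0,0,0]]]'
```

```text
clock: 20.35
tool_pos: [610.9, 309.2, 180.6]
orientation: [0.054, 1.588, -0.062]
contact_force: [4.0, 2.5, -15.8]
width: 15.7
clock: 20.85
tool_pos: [610.9, 309.2, 180.8]
orientation: [0.054, 1.588, -0.062]
contact_force: [3.6, 1.5, -15.9]
width: 15.3
```

```bash
python3 -m jog '[[[0,0,0,0,0,0],[0,0,0,0,0,0],[0,0,0,0,0,0],[0,0,0,0,0,0],[0,0,0,0,0,0]]]'
```

```text
clock: 21.35
tool_pos: [610.9, 309.2, 180.9]
orientation: [0.054, 1.588, -0.062]
contact_force: [3.9, 2.5, -15.9]
width: 15.6
```

```bash
python3 -m jog '[[[0,0,0,0,0,0],[0,0,0,0,0,0],[0,0,0,0,0,0],[0,0,0,0,0,0],[0,0,0,0,0,0]]]'
```

```text
clock: 21.85
tool_pos: [610.9, 309.1, 180.8]
orientation: [0.054, 1.588, -0.062]
contact_force: [3.7, 2.0, -16.0]
width: 15.5
```

```bash
python3 -m jog '[[[0,0,0,0,0,0],[0,0,0,0,0,0],[0,0,0,0,0,0],[0,0,0,0,0,0],[0,0,0,0,0,0]]]'
python3 - <<'E'
from bench import *; from h import *
c=read_camera("scene"); cv2.imwrite("pics/g5.png",cv2.resize(cv2.cvtColor(c["img"],cv2.COLOR_RGB2BGR)[280:330,260:310],None,fx=8,fy=8,interpolation=cv2.INTER_CUBIC))
E
```

```text
clock: 22.35
tool_pos: [610.9, 309.1, 180.8]
orientation: [0.054, 1.588, -0.062]
contact_force: [4.0, 1.8, -15.6]
width: 15.3
```

View pics/g5.png

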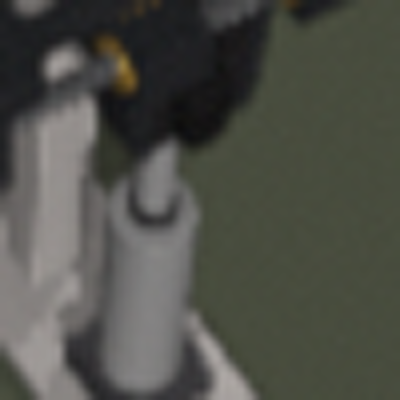

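That was a clean 2 s hold at 30.3 mm (15–16 N), with the ring at the mouth. Holding a moment more, then letting it down.

```bash
python3 -m jog '[[[0,0,0,0,0,0],[0,0,0,0,0,0],[0,0,0,0,0,0],[0.13,0,0,0,0,0],[0.13,0,0,0,0,0],[0.13,0,0,0,0,0],[0.13,0,0,0,0,0],[0.1,0,0,0,0,0],[0,0,0,0,0,0]]]'
```

```text
clock: 23.3
tool_pos: [610.9, 309.2, 158.1]
orientation: [0.055, 1.583, -0.06]
contact_force: [-0.1, -0.2, -4.0]
width: 15.4
```

```bash
python3 -m jog '[[[0.1,0,0,0,0,0],[0.07,0,0,0,0,0],[0,0,0,0,0,0]]]'
```

```text
clock: 23.6
tool_pos: [610.9, 309.2, 152.9]
orientation: [0.056, 1.581, -0.06]
contact_force: [0.0, 0.5, -1.5]
width: 15.6
```

```bash
python3 -m jog '[[[0.06,0,0,0,0,0],[0,0,0,0,0,0]]]'; python3 -m jog '[[[0,0,0,0,0,0],[0,0,0,0,0,0],[0,0,0,0,0,0],[0,0,0,0,0,0],[-0.5,0,0,0,0,0],[-0.8,0,0,0,0,0],[-0.8,0,0,0,0,0],[-0.8,0,0,0,0,0],[0,0,0,0,0,0]]]' 0.2 50;  python3 - <<'E'
from bench import *; from h import *
c=read_camera("scene"); cv2.imwrite("pics/g6.png",cv2.resize(cv2.cvtColor(c["img"],cv2.COLOR_RGB2BGR)[240:350,240:340],None,fx=5,fy=5,interpolation=cv2.INTER_CUBIC))
o=get_obs();need(o,rk(0,-319,300),RACK[2])
E
```

```text
clock: 23.8
tool_pos: [610.9, 309.2, 151.2]
orientation: [0.056, 1.58, -0.06]
contact_force: [-0.5, -0.5, -1.1]
width: 15.5
clock: 24.7
tool_pos: [612.0, 309.1, 271.7]
orientation: [0.055, 1.582, -0.061]
contact_force: [0.1, -0.4, 1.2]
width: 53.1
pos [611.5 308.9 269. ] rack [ -0.4 319.8 269. ] w 52.8 F [ 0.4 -0.4 -0.1] t 24.75
shift units (tool axes) [-6.8900e-01 -1.5973e+01 -6.0000e-03]
turn units [ 0.    -0.007  0.003] q6 0.37
turn units [-1.5   -0.004 -0.012] q6 0.37
```

View pics/g6.png

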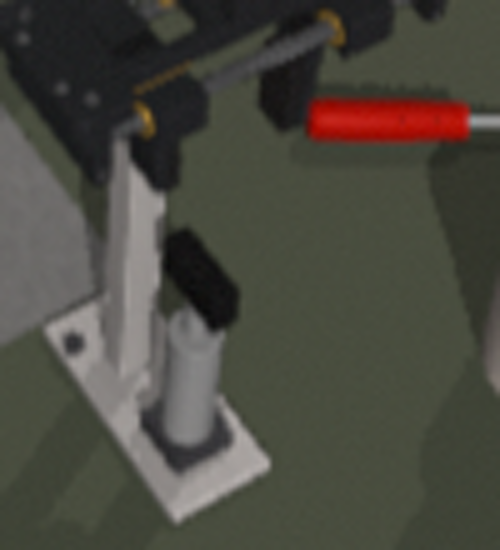

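Left gauge is back at rest. Moving to the right gauge.

```bash
python3 -m jog '[[[-0.3,-0.8,0,0,-0.007,0.003],[-0.3,-0.9,0,0,0,0],[0,-0.9,0,0,0,0],[0,-0.9,0,0,0,0],[0,-0.9,0,0,0,0],[0,-0.9,0,0,0,0],[0,-0.9,0,0,0,0],[0,-0.9,0,0,0,0],[0,-0.9,0,0,0,0],[0,-0.9,0,0,0,0]]]'; python3 -m jog '[[[0,-0.9,0,0,0,0],[0,-0.9,0,0,0,0],[0,-0.9,0,0,0,0],[0,-0.9,0,0,0,0],[0,-0.9,0,0,0,0],[0,-0.7,0,0,0,0],[0,-0.4,0,0,0,0],[0,0,0,0,0,0]]]';  python3 - <<'E'
from bench import *; from h import *
o=get_obs();need(o,rk(0,-319,300),RACK[2])
E
```

```text
clock: 25.75
tool_pos: [581.0, -54.8, 278.9]
orientation: [0.053, 1.594, -0.052]
contact_force: [0.1, -0.4, 0.2]
width: 52.9
clock: 26.55
tool_pos: [560.6, -290.3, 266.0]
orientation: [0.065, 1.611, -0.048]
contact_force: [-0.8, 1.2, 0.2]
width: 53.1
pos [ 560.6 -290.3  266. ] rack [  -6.8 -281.6  266. ] w 53.1 F [-0.8  1.2  0.2] t 26.55
shift units (tool axes) [-0.865 -0.928  0.132]
turn units [ 0.001 -0.02  -0.004] q6 -0.59
turn units [-1.498  0.007 -0.031] q6 -0.59
```

```bash
python3 -m jog '[[[-0.3,-0.45,0.06,0,-0.02,-0.004],[0,-0.45,0.06,0,0,0],[0,0,0,0,0,0],[0,0,0,0,0,0]]]';  python3 - <<'E'
from bench import *; from h import *
o=get_obs();need(o,rk(0,-319,150),RACK[2])
c=read_camera("wrist"); cv2.imwrite("pics/h1.png",cv2.cvtColor(c["img"],cv2.COLOR_RGB2BGR)); T=wristT(o,c)
print(proj(c,[rk(0,-315,158),rk(0,-260,204)],T))
E
```

```text
clock: 26.95
tool_pos: [564.5, -325.7, 279.7]
orientation: [0.053, 1.563, -0.054]
contact_force: [-0.9, 0.3, 0.6]
width: 53.2
pos [ 564.5 -325.7  279.7] rack [-3.000e-01 -3.165e+02  2.797e+02] w 53.2 F [-0.9  0.3  0.6] t 26.95
shift units (tool axes) [ 3.242 -0.06  -0.018]
turn units [0.003 0.004 0.   ] q6 -0.64
turn units [-1.497 -0.     0.006] q6 -0.64
[[254.72016376 189.32987489]
 [255.31062963 129.82231023]]
```

View pics/h1.png

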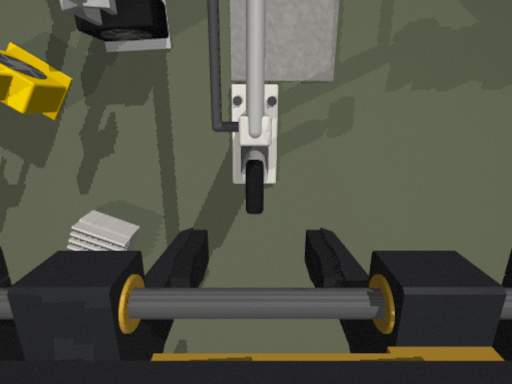

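Handle at (255,188), as predicted. Descending.

```bash
python3 -m jog '[[[0.6,-0.06,0,0.003,0.004,0],[0.7,0,0,0,0,0],[0.7,0,0,0,0,0],[0.6,0,0,0,0,0],[0,0,0,0,0,0]]]';  python3 - <<'E'
from bench import *; from h import *
o=get_obs();need(o,rk(0,-319,150),RACK[2])
E
```

```text
clock: 27.5
tool_pos: [566.1, -323.3, 175.5]
orientation: [0.052, 1.566, -0.056]
contact_force: [0.0, 1.1, -0.4]
width: 52.6
pos [ 566.1 -323.3  175.5] rack [   1.1 -314.1  175.5] w 52.6 F [ 0.   1.1 -0.4] t 27.5
shift units (tool axes) [ 0.637 -0.121 -0.031]
turn units [0.003 0.002 0.001] q6 -0.63
turn units [-1.497 -0.002  0.003] q6 -0.63
```

```bash
python3 -m jog '[[[0,-0.18,-0.04,0.003,0.002,0],[0.4,0,0,0,0,0],[0.22,-0.03,0,0,0,0],[0,0,0,0,0,0]]]';  python3 - <<'E'
from bench import *; from h import *
o=get_obs();need(o,rk(0,-319,150),RACK[2])
c=read_camera("wrist"); cv2.imwrite("pics/h2.png",cv2.cvtColor(c["img"],cv2.COLOR_RGB2BGR))
E
```

```text
clock: 27.9
tool_pos: [565.4, -332.6, 155.9]
orientation: [0.052, 1.564, -0.065]
contact_force: [-0.5, -0.3, 0.5]
width: 53.0
pos [ 565.4 -332.6  155.9] rack [   1.2 -323.4  155.9] w 53.0 F [-0.5 -0.3  0.5] t 27.9
shift units (tool axes) [ 0.148  0.111 -0.031]
turn units [-0.     0.003  0.004] q6 -0.64
turn units [ 1.5    0.006 -0.005] q6 -0.64
```

View pics/h2.png

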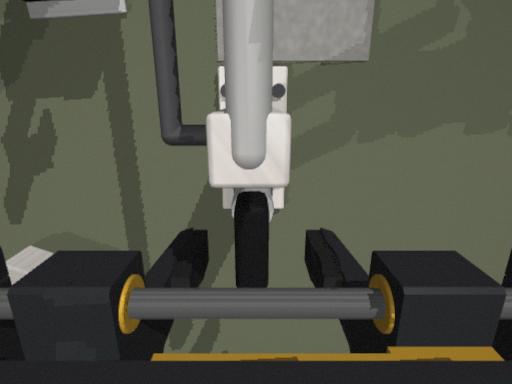

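```bash
python3 -m jog '[[[0.14,0.07,-0.03,0,0.003,0.004],[0,0,0,0,0,0]]]'; python3 -m jog '[[[0,0,0,0,0,0],[0,0,0,0,0,0],[0,0,0,0,0,0],[0,0,0,0,0,0],[0,0,0,0,0,0],[0,0,0,0,0,0],[0,0,0,0,0,0],[0,0,0,0,0,0],[0,0,0,0,0,0]]]' -1 50;python3 -m jog '[[[0,0,0,0,0,0]]]'
```

```text
clock: 28.15
tool_pos: [565.0, -330.0, 152.4]
orientation: [0.058, 1.567, -0.059]
contact_force: [0.3, 1.3, -0.1]
width: 52.6
clock: 29.05
tool_pos: [563.4, -330.0, 153.5]
orientation: [0.058, 1.572, -0.059]
contact_force: [-0.4, -0.3, 0.9]
width: 15.4
clock: 29.15
tool_pos: [563.4, -330.0, 153.5]
orientation: [0.058, 1.572, -0.059]
contact_force: [-0.2, 0.7, 0.5]
width: 16.1
```

Gripped, rest z = 153.5, so the target is 183.5–184.

```bash
python3 -m jog '[[[-0.15,0,0,0,0,0],[-0.15,0,0,0,0,0],[-0.15,0,0,0,0,0],[-0.15,0,0,0,0,0]]]'; python3 -m jog '[[[-0.1,0,0,0,0,0],[-0.03,0,0,0,0,0],[0,0,0,0,0,0]]]'
```

```text
clock: 29.55
tool_pos: [563.4, -330.0, 176.1]
orientation: [0.059, 1.574, -0.058]
contact_force: [4.3, -2.7, -12.6]
width: 15.6
clock: 29.85
tool_pos: [563.4, -330.0, 180.0]
orientation: [0.061, 1.575, -0.057]
contact_force: [4.2, -3.5, -13.5]
width: 15.8
```

```bash
python3 -m jog '[[[-0.1,0,0,0,0,0],[-0.03,0,0,0,0,0],[0,0,0,0,0,0]]]'; python3 -m jog '[[[0,0,0,0,0,0],[0,0,0,0,0,0]]]'
```

```text
clock: 30.15
tool_pos: [563.4, -330.0, 182.9]
orientation: [0.062, 1.577, -0.056]
contact_force: [4.2, -3.8, -14.9]
width: 15.6
clock: 30.35
tool_pos: [563.4, -330.1, 181.5]
orientation: [0.063, 1.578, -0.055]
contact_force: [4.0, -3.1, -14.3]
width: 15.5
```

```bash
python3 -m jog '[[[-0.08,0,0,0,0,0],[-0.03,0,0,0,0,0],[0,0,0,0,0,0]]]'; python3 -m jog '[[[0,0,0,0,0,0],[0,0,0,0,0,0]]]'
```

```text
clock: 30.65
tool_pos: [563.5, -330.1, 183.6]
orientation: [0.064, 1.579, -0.054]
contact_force: [4.1, -2.9, -15.6]
width: 15.4
clock: 30.85
tool_pos: [563.5, -330.1, 182.3]
orientation: [0.064, 1.58, -0.054]
contact_force: [4.2, -2.7, -14.6]
width: 15.7
```

```bash
python3 -m jog '[[[-0.06,0,0,0,0,0],[-0.02,0,0,0,0,0],[-0.02,0,0,0,0,0],[-0.01,0,0,0,0,0],[-0.01,0,0,0,0,0],[-0.01,0,0,0,0,0]]]'
```

```text
clock: 31.45
tool_pos: [563.5, -330.2, 183.8]
orientation: [0.066, 1.582, -0.052]
contact_force: [4.2, -3.6, -15.8]
width: 15.2
```

```bash
python3 -m jog '[[[-0.01,0,0,0,0,0],[-0.01,0,0,0,0,0],[-0.01,0,0,0,0,0]]]'
```

```text
clock: 31.75
tool_pos: [563.5, -330.1, 183.6]
orientation: [0.067, 1.583, -0.052]
contact_force: [4.4, -4.2, -15.7]
width: 16.1
```

```bash
python3 -m jog '[[[-0.01,0,0,0,0,0],[-0.01,0,0,0,0,0],[-0.01,0,0,0,0,0]]]';python3 - <<'E'
from bench import *; from h import *
for n in ("scene","side"):
    c=read_camera(n); im=cv2.cvtColor(c["img"],cv2.COLOR_RGB2BGR)
    cv2.imwrite(f"pics/i_{n}.png",cv2.resize(im[140:220,150:230] if n=="scene" else im[110:190,240:320],None,fx=6,fy=6,interpolation=cv2.INTER_CUBIC))
E
```

```text
clock: 32.05
tool_pos: [563.5, -330.1, 184.4]
orientation: [0.067, 1.583, -0.051]
contact_force: [3.7, -2.7, -15.4]
width: 15.7
```

View pics/i_side.png

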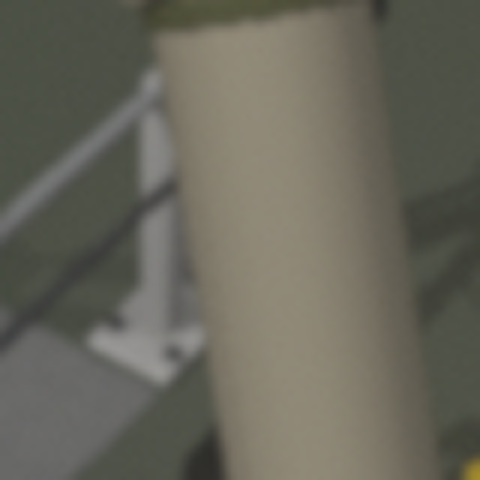

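View pics/i_scene.png

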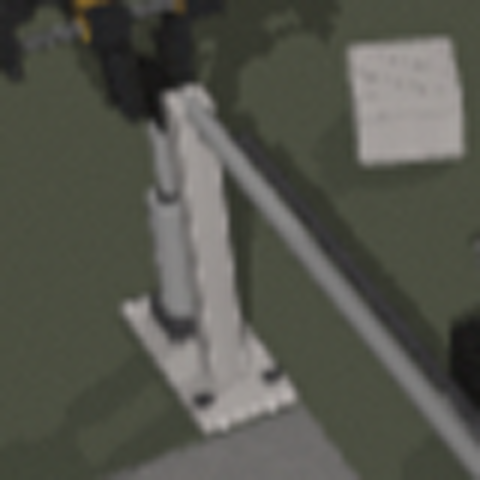

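The ring is at the mouth, scene crop (165,192). Holding on for over 2 s.

```bash
python3 -m jog '[[[0,0,0,0,0,0],[0,0,0,0,0,0],[0,0,0,0,0,0],[0,0,0,0,0,0],[0,0,0,0,0,0]]]'
```

```text
clock: 32.65
tool_pos: [563.5, -330.1, 184.4]
orientation: [0.067, 1.583, -0.051]
contact_force: [3.7, -3.0, -16.3]
width: 15.4
```

```bash
python3 -m jog '[[[0,0,0,0,0,0],[0,0,0,0,0,0],[0,0,0,0,0,0],[0,0,0,0,0,0],[0,0,0,0,0,0]]]'
```

```text
clock: 33.15
tool_pos: [563.5, -330.1, 184.3]
orientation: [0.067, 1.583, -0.051]
contact_force: [3.9, -3.0, -16.6]
width: 15.2
```

```bash
python3 -m jog '[[[-0.005,0,0,0,0,0],[-0.005,0,0,0,0,0],[0,0,0,0,0,0],[0,0,0,0,0,0],[0,0,0,0,0,0]]]'
```

```text
clock: 33.65
tool_pos: [563.5, -330.1, 184.6]
orientation: [0.067, 1.583, -0.051]
contact_force: [3.0, -2.6, -15.9]
width: 15.9
```

```bash
python3 -m jog '[[[0,0,0,0,0,0],[0,0,0,0,0,0],[0,0,0,0,0,0],[0,0,0,0,0,0],[0,0,0,0,0,0]]]'
```

```text
clock: 34.15
tool_pos: [563.5, -330.1, 184.5]
orientation: [0.067, 1.583, -0.051]
contact_force: [4.5, -3.0, -16.3]
width: 15.7
```

Held steadily from 31.45 s to 34.15 s at about 15.5 N. Letting it down.

```bash
python3 -m jog '[[[0.13,0,0,0,0,0],[0.13,0,0,0,0,0],[0.13,0,0,0,0,0],[0.13,0,0,0,0,0],[0.13,0,0,0,0,0],[0.1,0,0,0,0,0],[0,0,0,0,0,0]]]'
```

```text
clock: 34.85
tool_pos: [563.5, -330.1, 156.8]
orientation: [0.064, 1.579, -0.054]
contact_force: [-0.1, -0.1, -2.4]
width: 15.9
```

```bash
python3 -m jog '[[[0.07,0,0,0,0,0],[0.03,0,0,0,0,0],[0,0,0,0,0,0]]]'; python3 -m jog '[[[0,0,0,0,0,0],[0,0,0,0,0,0],[0,0,0,0,0,0],[0,0,0,0,0,0],[-0.5,0,0,0,0,0],[-0.8,0,0,0,0,0],[-0.8,0,0,0,0,0],[-0.8,0,0,0,0,0],[0,0,0,0,0,0]]]' 0.2 50;  python3 - <<'E'
from bench import *; from h import *
c=read_camera("scene"); cv2.imwrite("pics/j1.png",cv2.resize(cv2.cvtColor(c["img"],cv2.COLOR_RGB2BGR)[130:250,160:300],None,fx=5,fy=5,interpolation=cv2.INTER_CUBIC))
o=get_obs();need(o,[432.5,-151,300],-0.031)
E
```

```text
clock: 35.15
tool_pos: [563.5, -330.1, 154.3]
orientation: [0.063, 1.578, -0.055]
contact_force: [-0.2, 0.3, -0.3]
width: 15.4
clock: 36.05
tool_pos: [564.2, -330.3, 274.7]
orientation: [0.064, 1.579, -0.053]
contact_force: [-0.2, 0.2, -0.8]
width: 53.0
pos [ 563.8 -330.   272.2] rack [  -0.7 -320.9  272.2] w 53.0 F [-0.5  0.2 -0.1] t 36.1
shift units (tool axes) [-0.613  4.223 -3.615]
turn units [-0.021 -0.006 -0.004] q6 -0.64
turn units [ 1.479 -0.007  0.009] q6 -0.64
```

View pics/j1.png

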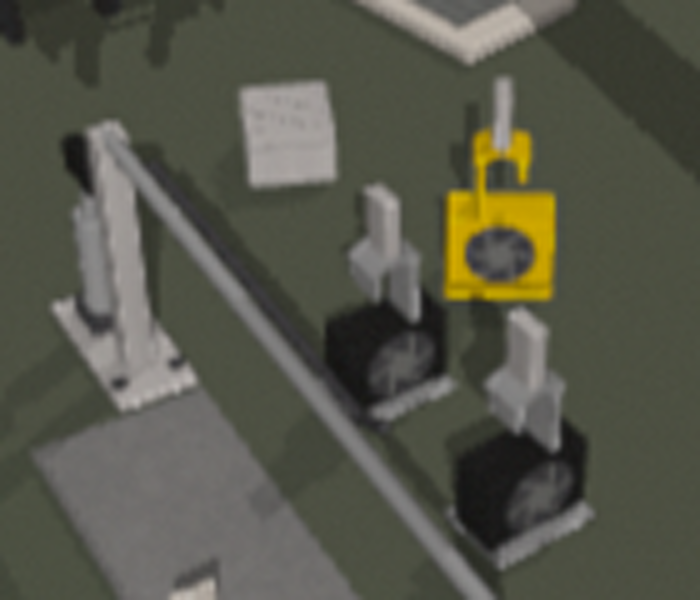

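Right gauge is at rest and the carriers are where they were. Picking carrier A (at y≈6) first.

```bash
python3 -m jog '[[[-0.2,0.8,-0.3,0,-0.006,-0.004],[-0.2,0.9,-0.35,0,0,0],[0,0.9,-0.35,0,0,0],[0,0.9,-0.35,0,0,0],[0,0.9,-0.35,0,0,0],[0,0.9,-0.35,0,0,0],[0,0.9,-0.35,0,0,0],[0,0.7,-0.3,0,0,0],[0,0.4,-0.3,-0.03,0,0],[0,0,0,-0.02,0,0]]]' 0.2
python3 - <<'E'
from bench import *; from h import *
o=get_obs();need(o,[432.2,6.3,270],0.02)
c=read_camera("wrist"); cv2.imwrite("pics/k1.png",cv2.cvtColor(c["img"],cv2.COLOR_RGB2BGR)); T=wristT(o,c);np.savez("k1.npz",T=T)
print(proj(c,[[432.2,6.3,168]],T))
E
```

```text
clock: 37.1
tool_pos: [457.2, -17.5, 276.7]
orientation: [-0.015, 1.591, 0.034]
contact_force: [0.4, 0.3, 0.8]
width: 52.8
pos [457.2 -17.5 276.7] rack [-130.1  -17.2  276.7] w 52.8 F [0.4 0.3 0.8] t 37.1
shift units (tool axes) [ 0.186  0.613 -0.603]
turn units [ 0.005 -0.01  -0.006] q6 -0.33
turn units [-1.495  0.009 -0.015] q6 -0.33
[[228.14804915 167.839782  ]]
```

View pics/k1.png

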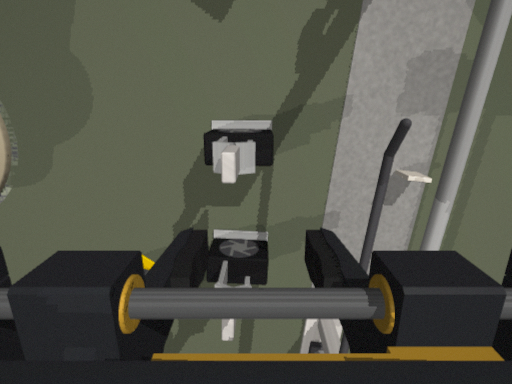

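```bash
python3 -m jog '[[[0,0.3,-0.3,0.003,-0.01,-0.006],[0,0.3,-0.3,0,0,0],[0,0,0,0,0,0],[0,0,0,0,0,0]]]'
python3 - <<'E'
from bench import *; from h import *
o=get_obs();need(o,[432.2,6.3,150],0.02)
c=read_camera("wrist"); cv2.imwrite("pics/k2.png",cv2.cvtColor(c["img"],cv2.COLOR_RGB2BGR)); T=wristT(o,c)
print(proj(c,[[432.2,6.3,168]],T))
T=np.load("k1.npz")["T"];print(torack(atz(c,(413,175),40,T)))
E
```

```text
clock: 37.55
tool_pos: [431.4, 5.8, 274.2]
orientation: [-0.018, 1.575, 0.019]
contact_force: [0.1, -0.7, -0.6]
width: 52.7
pos [431.4   5.8 274.2] rack [-157.5    4.1  274.2] w 52.7 F [ 0.1 -0.7 -0.6] t 37.55
shift units (tool axes) [3.104 0.011 0.033]
turn units [ 0.002 -0.002 -0.   ] q6 -0.29
turn units [-1.498  0.    -0.003] q6 -0.29
[[257.00393455 196.01079733]]
[60.3261214  -7.23756767 40.        ]
```

View pics/k2.png

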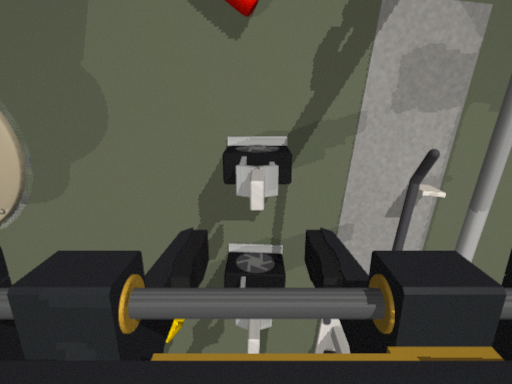

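```bash
python3 -m jog '[[[0.7,0,0.03,0.002,-0.002,0],[0.7,0,0,0,0,0],[0.7,0,0,0,0,0],[0.5,0,0,0,0,0],[0,0,0,0,0,0],[0,0,0,0,0,0]]]'
python3 - <<'E'
from bench import *; from h import *
o=get_obs();need(o,[432.2,6.3,150],0.02)
c=read_camera("wrist"); cv2.imwrite("pics/k3.png",cv2.cvtColor(c["img"],cv2.COLOR_RGB2BGR))
E
```

```text
clock: 38.2
tool_pos: [436.4, 2.7, 167.1]
orientation: [-0.012, 1.568, 0.011]
contact_force: [0.1, -0.3, 0.6]
width: 52.9
pos [436.4   2.7 167.1] rack [-152.4    1.4  167.1] w 52.9 F [ 0.1 -0.3  0.6] t 38.2
shift units (tool axes) [ 0.428  0.093 -0.104]
turn units [-0.003  0.001  0.   ] q6 -0.28
turn units [ 1.497  0.    -0.002] q6 -0.28
```

View pics/k3.png

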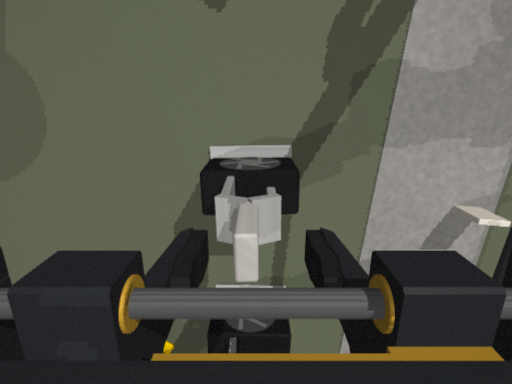

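```bash
python3 -m jog '[[[0.2,0.1,-0.11,-0.003,0,0],[0.2,0,0,0,0,0],[0.03,0,0,0,0,0],[0,0,0,0,0,0]]]'
python3 - <<'E'
from bench import *; from h import *
o=get_obs();need(o,[432.2,6.3,150],0.02)
E
python3 -m jog '[[[0,0,0,0,0,0],[0,0,0,0,0,0],[0,0,0,0,0,0],[0,0,0,0,0,0],[0,0,0,0,0,0],[0,0,0,0,0,0],[0,0,0,0,0,0],[0,0,0,0,0,0],[0,0,0,0,0,0]]]' -1 40
```

```text
clock: 38.65
tool_pos: [432.7, 6.6, 150.8]
orientation: [-0.018, 1.563, 0.016]
contact_force: [-0.4, -0.3, 0.6]
width: 53.2
pos [432.7   6.6 150.8] rack [-156.3    5.1  150.8] w 53.2 F [-0.4 -0.3  0.6] t 38.65
shift units (tool axes) [ 0.02  -0.008 -0.013]
turn units [0.001 0.004 0.001] q6 -0.28
turn units [-1.499e+00 -1.000e-03  6.000e-03] q6 -0.28
clock: 39.55
tool_pos: [432.7, 6.6, 151.0]
orientation: [-0.018, 1.563, 0.016]
contact_force: [0.2, 0.2, -0.4]
width: 11.3
```

```bash
python3 -m jog '[[[-0.3,0,0,0,0,0],[-0.5,0,0,0,0,0],[-0.5,0,0,0,0,0],[-0.5,0,0,0,0,0],[-0.5,0,0,0,0,0],[-0.4,0,0,0,0,0],[-0.3,0,0,0,0,0],[0,0,0,0,0,0]]]'
python3 - <<'E'
from bench import *; from h import *
o=get_obs();need(o,rk(-100,125,271),RACK[2])
E
```

```text
clock: 40.35
tool_pos: [430.8, 7.0, 274.3]
orientation: [-0.017, 1.568, 0.017]
contact_force: [0.1, -0.2, -2.5]
width: 11.5
pos [430.8   7.  274.3] rack [-158.3    5.3  274.3] w 11.5 F [ 0.1 -0.2 -2.5] t 40.35
shift units (tool axes) [0.088 2.84  1.735]
turn units [0.046 0.002 0.   ] q6 -0.28
turn units [-1.454 -0.     0.002] q6 -0.28
```

```bash
python3 -m jog '[[[0,0.5,0,0.023,0.002,0],[0,0.6,0.2,0.023,0,0],[0,0.6,0.4,0,0,0],[0,0.6,0.4,0,0,0],[0,0.5,0.4,0,0,0],[0,0.2,0.2,0,0,0],[0,0,0,0,0,0],[0,0,0,0,0,0]]]'
python3 - <<'E'
from bench import *; from h import *
o=get_obs();need(o,rk(-100,125,271),RACK[2])
c=read_camera("wrist"); cv2.imwrite("pics/l1.png",cv2.cvtColor(c["img"],cv2.COLOR_RGB2BGR))
c=read_camera("scene"); cv2.imwrite("pics/l2.png",cv2.resize(cv2.cvtColor(c["img"],cv2.COLOR_RGB2BGR)[130:330,150:350],None,fx=2.9,fy=2.9,interpolation=cv2.INTER_CUBIC))
E
```

```text
clock: 41.15
tool_pos: [500.9, 125.4, 267.3]
orientation: [0.063, 1.581, -0.065]
contact_force: [0.0, 0.4, -2.0]
width: 11.8
pos [500.9 125.4 267.3] rack [-97.1 128.6 267.3] w 11.8 F [ 0.   0.4 -2. ] t 41.15
shift units (tool axes) [-0.091 -0.09  -0.073]
turn units [-0.003 -0.005  0.001] q6 0.1
turn units [1.497e+00 1.000e-03 8.000e-03] q6 0.1
```

View pics/l1.png

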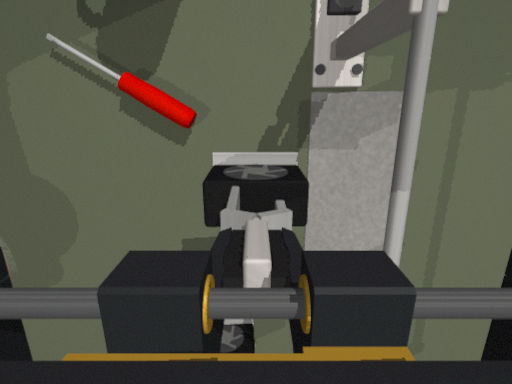

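View pics/l2.png

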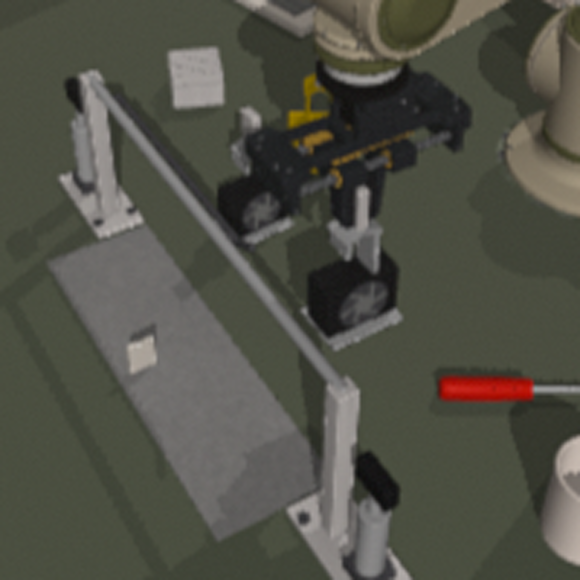

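```bash
python3 -m jog '[[[-0.1,-0.05,0,-0.003,-0.005,0.001],[-0.03,0,0.3,0,0,0],[-0.02,0,0.4,0,0,0],[-0.02,0,0.4,0,0,0],[0,0,0,0,0,0]]]'
python3 - <<'E'
from bench import *; from h import *
o=get_obs();need(o,rk(0,125,271),RACK[2])
E
```

```text
clock: 41.75
tool_pos: [544.0, 116.3, 277.6]
orientation: [0.061, 1.565, -0.061]
contact_force: [0.2, 0.7, -3.1]
width: 11.6
pos [544.  116.3 277.6] rack [-53.5 122.6 277.6] w 11.6 F [ 0.2  0.7 -3.1] t 41.75
shift units (tool axes) [0.171 0.064 1.336]
turn units [-0.002  0.002 -0.   ] q6 0.08
turn units [ 1.498 -0.    -0.004] q6 0.08
```

```bash
python3 -m jog '[[[0.17,0.03,0,-0.002,0.002,0],[0.01,0,0.3,0,0,0],[0,0,0.4,0,0,0],[0,0,0.4,0,0,0],[0,0,0,0,0,0]]]'
python3 - <<'E'
from bench import *; from h import *
o=get_obs();need(o,rk(0,125,271),RACK[2])
c=read_camera("wrist"); cv2.imwrite("pics/l3.png",cv2.cvtColor(c["img"],cv2.COLOR_RGB2BGR))
E
```

```text
clock: 42.25
tool_pos: [584.8, 113.5, 269.4]
orientation: [0.057, 1.572, -0.057]
contact_force: [-0.1, 0.1, -2.8]
width: 11.8
pos [584.8 113.5 269.4] rack [-12.6 122.9 269.4] w 11.8 F [-0.1  0.1 -2.8] t 42.25
shift units (tool axes) [-0.04   0.051  0.314]
turn units [ 0.001 -0.001 -0.   ] q6 0.07
turn units [-1.499  0.    -0.002] q6 0.07
```

View pics/l3.png

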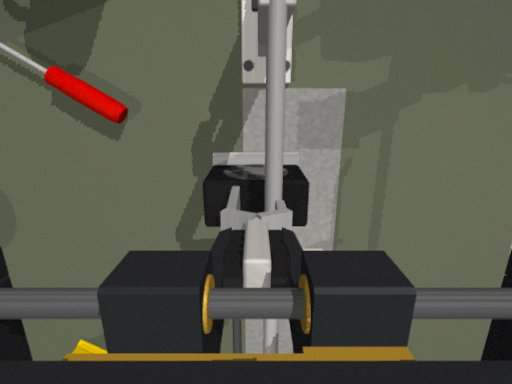

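```bash
python3 -m jog '[[[0,0,0.31,0,0,0],[0,0,0.05,0,0,0],[0,0,0,0,0,0]]]'
python3 - <<'E'
from bench import *; from h import *
o=get_obs();need(o,rk(0,125,240),RACK[2])
c=read_camera("wrist"); cv2.imwrite("pics/l4.png",cv2.cvtColor(c["img"],cv2.COLOR_RGB2BGR))
E
```

```text
clock: 42.6
tool_pos: [595.2, 113.1, 269.4]
orientation: [0.056, 1.575, -0.056]
contact_force: [-0.8, 0.1, -2.2]
width: 11.8
pos [595.2 113.1 269.4] rack [ -2.1 123.3 269.4] w 11.8 F [-0.8  0.1 -2.2] t 42.6
shift units (tool axes) [0.735 0.042 0.056]
turn units [ 0.001 -0.003 -0.   ] q6 0.06
turn units [-1.499  0.    -0.004] q6 0.06
```

View pics/l4.png

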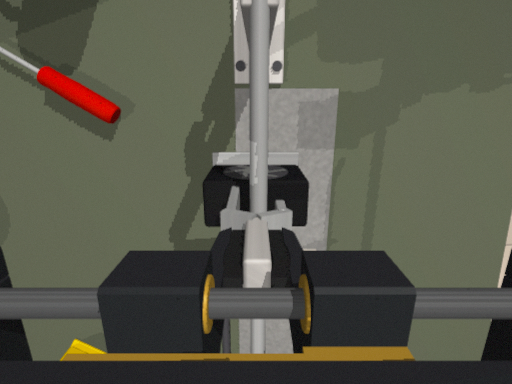

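Centred over the rail between stem and lip. Lowering gently.

```bash
python3 -m jog '[[[0.2,0,0.05,0,-0.003,0],[0.2,0,0,0,0,0],[0.15,0,0,0,0,0],[0.1,0,0,0,0,0],[0,0,0,0,0,0]]]'
python3 - <<'E'
from bench import *; from h import *
o=get_obs();need(o,rk(0,125,240),RACK[2])
E
```

```text
clock: 43.15
tool_pos: [595.4, 113.3, 240.8]
orientation: [0.056, 1.57, -0.055]
contact_force: [0.4, 0.5, -2.5]
width: 11.6
pos [595.4 113.3 240.8] rack [ -2.  123.5 240.8] w 11.6 F [ 0.4  0.5 -2.5] t 43.15
shift units (tool axes) [0.019 0.037 0.05 ]
turn units [ 0.002 -0.    -0.   ] q6 0.06
turn units [-1.498  0.    -0.   ] q6 0.06
```

```bash
python3 -m jog '[[[0.05,0,0.04,0,0,0],[0.03,0,0,0,0,0],[0,0,0,0,0,0]]]'
python3 - <<'E'
from bench import *; from h import *
o=get_obs();need(o,rk(0,-165,239),RACK[2])
E
```

```text
clock: 43.45
tool_pos: [597.4, 113.2, 238.1]
orientation: [0.056, 1.569, -0.056]
contact_force: [0.7, -0.0, -1.3]
width: 11.8
pos [597.4 113.2 238.1] rack [  0.  123.5 238.1] w 11.8 F [ 0.7 -0.  -1.3] t 43.45
shift units (tool axes) [-0.023 -7.213 -0.024]
turn units [ 0.002  0.001 -0.   ] q6 0.06
turn units [-1.498e+00  0.000e+00  1.000e-03] q6 0.06
```

```bash
python3 -m jog '[[[-0.04,-0.1,-0.02,0.002,0.001,0],[-0.01,-0.3,0,0,0,0],[-0.01,-0.35,0,0,0,0],[-0.01,-0.35,0,0,0,0]]]'
python3 - <<'E'
from bench import *; from h import *
o=get_obs();need(o,rk(0,-165,240),RACK[2])
E
```

```text
clock: 43.85
tool_pos: [593.0, 67.2, 241.1]
orientation: [0.058, 1.571, -0.058]
contact_force: [0.4, -0.2, -2.7]
width: 11.6
pos [593.   67.2 241.1] rack [ -0.9  77.3 241.1] w 11.6 F [ 0.4 -0.2 -2.7] t 43.85
shift units (tool axes) [ 0.028 -6.058  0.019]
turn units [ 0. -0. -0.] q6 -0.01
turn units [-1.5e+00  0.0e+00 -1.0e-03] q6 -0.01
```

```bash
python3 -m jog '[[[0.01,-0.3,0.02,0,0,0],[0,-0.35,0,0,0,0],[0,-0.35,0,0,0,0],[0,-0.35,0,0,0,0],[0,-0.35,0,0,0,0]]]'
python3 - <<'E'
from bench import *; from h import *
o=get_obs();need(o,rk(0,-165,240),RACK[2])
E
```

```text
clock: 44.35
tool_pos: [588.1, -8.5, 240.8]
orientation: [0.059, 1.571, -0.06]
contact_force: [0.2, -0.6, -3.0]
width: 11.9
pos [588.1  -8.5 240.8] rack [-2.000e-01  1.500e+00  2.408e+02] w 11.9 F [ 0.2 -0.6 -3. ] t 44.35
shift units (tool axes) [ 0.021 -4.163  0.011]
turn units [-0.001 -0.     0.   ] q6 -0.14
turn units [1.499 0.    0.   ] q6 -0.14
```

```bash
python3 -m jog '[[[0,-0.35,0.01,0,0,0],[0,-0.35,0,0,0,0],[0,-0.35,0,0,0,0],[0,-0.35,0,0,0,0],[0,-0.35,0,0,0,0],[0,-0.35,0,0,0,0]]]'
python3 - <<'E'
from bench import *; from h import *
o=get_obs();need(o,rk(0,-165,240),RACK[2])
E
```

```text
clock: 44.95
tool_pos: [581.5, -100.0, 240.8]
orientation: [0.059, 1.571, -0.06]
contact_force: [0.2, 0.2, -3.1]
width: 12.1
pos [ 581.5 -100.   240.8] rack [-1.000e-01 -9.030e+01  2.408e+02] w 12.1 F [ 0.2  0.2 -3.1] t 44.95
shift units (tool axes) [ 0.022 -1.868  0.005]
turn units [-0.001 -0.     0.   ] q6 -0.29
turn units [1.499 0.    0.   ] q6 -0.29
```

```bash
python3 -m jog '[[[0,-0.35,0,0,0,0],[0,-0.35,0,0,0,0],[0,-0.35,0,0,0,0],[0,-0.35,0,0,0,0],[0,-0.3,0,0,0,0],[0,-0.05,0,0,0,0],[0.05,0,0,0,0,0],[0.03,0,0,0,0,0],[0,0,0,0,0,0]]]'
python3 - <<'E'
from bench import *; from h import *
o=get_obs();need(o,rk(0,-165,238),RACK[2])
E
```

```text
clock: 45.85
tool_pos: [575.5, -177.8, 238.0]
orientation: [0.06, 1.57, -0.062]
contact_force: [-0.0, 1.2, -1.5]
width: 11.4
pos [ 575.5 -177.8  238. ] rack [  -0.3 -168.3  238. ] w 11.4 F [-0.   1.2 -1.5] t 45.85
shift units (tool axes) [-0.     0.083  0.006]
turn units [-0.002  0.     0.   ] q6 -0.42
turn units [ 1.498e+00  1.000e-03 -0.000e+00] q6 -0.42
```

```bash
python3 -m jog '[[[0.04,0,0,0,0,0],[0.02,0,0,0,0,0],[0,0,0,0,0,0],[0,0,0,0,0,0]]]'
```

```text
clock: 46.25
tool_pos: [575.6, -177.0, 238.0]
orientation: [0.056, 1.567, -0.063]
contact_force: [-0.6, -1.5, -1.0]
width: 11.5
```

```bash
python3 -m jog '[[[0,0,0,0,0,0],[0,0,0,0,0,0],[0,0,0,0,0,0],[0,0,0,0,0,0],[0,0,0,0,0,0],[0,0,0,0,0,0]]]' 0.2
python3 - <<'E'
from bench import *; from h import *
o=get_obs();need(o,rk(0,-165,238),RACK[2])
c=read_camera("wrist"); cv2.imwrite("pics/m1.png",cv2.cvtColor(c["img"],cv2.COLOR_RGB2BGR))
c=read_camera("scene"); cv2.imwrite("pics/m2.png",cv2.resize(cv2.cvtColor(c["img"],cv2.COLOR_RGB2BGR)[130:330,150:350],None,fx=2.9,fy=2.9,interpolation=cv2.INTER_CUBIC))
E
```

```text
clock: 46.85
tool_pos: [576.2, -176.3, 237.7]
orientation: [0.056, 1.566, -0.061]
contact_force: [-0.2, -0.3, 0.3]
width: 52.7
pos [ 576.2 -176.3  237.7] rack [   0.3 -166.7  237.7] w 52.7 F [-0.2 -0.3  0.3] t 46.85
shift units (tool axes) [-0.008  0.043 -0.008]
turn units [-0.     0.002  0.001] q6 -0.42
turn units [ 1.5    0.002 -0.003] q6 -0.42
```

View pics/m1.png

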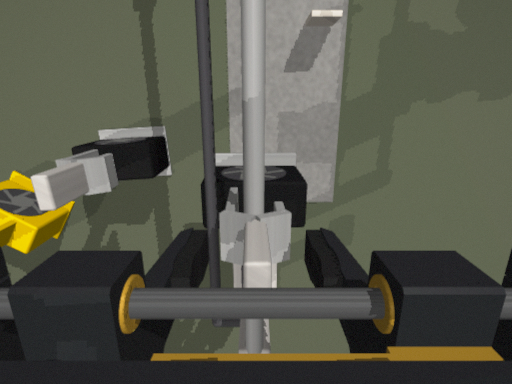

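View pics/m2.png

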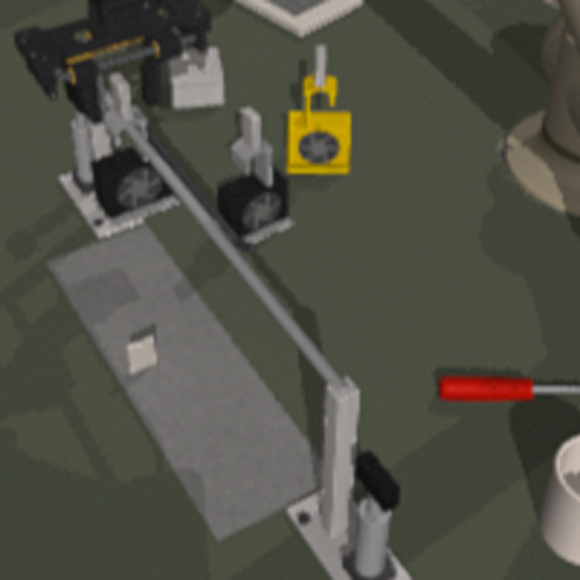

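Carrier A hangs plumb past the marker. Now the second one.

```bash
python3 -m jog '[[[-0.5,0,0,0,0,0],[-0.6,0,0,0,0,0],[-0.5,0,-0.5,0,0,0],[0,0.2,-0.8,-0.01,0,0],[0,0.2,-0.8,-0.01,0,0],[0,0.1,-0.8,0,0,0],[0,0,-0.6,0,0,0],[0,0,0,0,0,0],[0,0,0,0,0,0]]]'
python3 - <<'E'
from bench import *; from h import *
o=get_obs();need(o,[432.5,-150.8,150],-0.031)
c=read_camera("wrist"); cv2.imwrite("pics/n1.png",cv2.cvtColor(c["img"],cv2.COLOR_RGB2BGR));T=wristT(o,c)
print(proj(c,[[432.5,-150.8,168]],T))
E
```

```text
clock: 47.85
tool_pos: [432.9, -147.6, 303.3]
orientation: [0.022, 1.566, -0.027]
contact_force: [0.2, -0.5, -0.1]
width: 52.9
pos [ 432.9 -147.6  303.3] rack [-144.7 -148.7  303.3] w 52.9 F [ 0.2 -0.5 -0.1] t 47.85
shift units (tool axes) [ 3.834 -0.066 -0.023]
turn units [-0.     0.002  0.002] q6 -0.56
turn units [ 1.5    0.003 -0.003] q6 -0.56
[[254.59046307 189.56128761]]
```

View pics/n1.png

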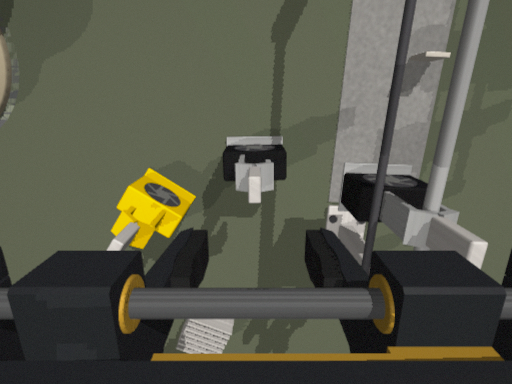

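```bash
python3 -m jog '[[[0.7,-0.06,0,0,0.002,0.002],[0.8,0,0,0,0,0],[0.8,0,-0.02,0,0,0],[0.7,0,-0.02,0,0,0],[0.2,0,0,0,0,0],[0,0,0,0,0,0],[0,0,0,0,0,0]]]'
python3 - <<'E'
from bench import *; from h import *
o=get_obs();need(o,[432.5,-150.8,150],-0.031)
E
```

```text
clock: 48.6
tool_pos: [439.0, -152.4, 171.5]
orientation: [0.022, 1.566, -0.024]
contact_force: [0.2, 0.4, 0.8]
width: 53.1
pos [ 439.  -152.4  171.5] rack [-138.2 -153.   171.5] w 53.1 F [0.2 0.4 0.8] t 48.6
shift units (tool axes) [ 0.537  0.036 -0.166]
turn units [0.001 0.002 0.001] q6 -0.56
turn units [-1.499e+00 -1.000e-03  3.000e-03] q6 -0.56
```

```bash
python3 -m jog '[[[0.2,0.04,-0.17,0,0.002,0],[0.25,0,0,0,0,0],[0.07,0,0,0,0,0],[0,0,0,0,0,0]]]'
python3 - <<'E'
from bench import *; from h import *
o=get_obs();need(o,[432.5,-150.8,150],-0.031)
c=read_camera("wrist"); cv2.imwrite("pics/n2.png",cv2.cvtColor(c["img"],cv2.COLOR_RGB2BGR))
E
```

```text
clock: 49.0
tool_pos: [433.0, -151.2, 151.6]
orientation: [0.019, 1.566, -0.026]
contact_force: [-1.3, -0.3, 0.2]
width: 52.8
pos [ 433.  -151.2  151.6] rack [-144.3 -152.3  151.6] w 52.8 F [-1.3 -0.3  0.2] t 49.0
shift units (tool axes) [ 0.039  0.009 -0.013]
turn units [0.001 0.002 0.002] q6 -0.56
turn units [-1.499 -0.003  0.004] q6 -0.56
```

View pics/n2.png

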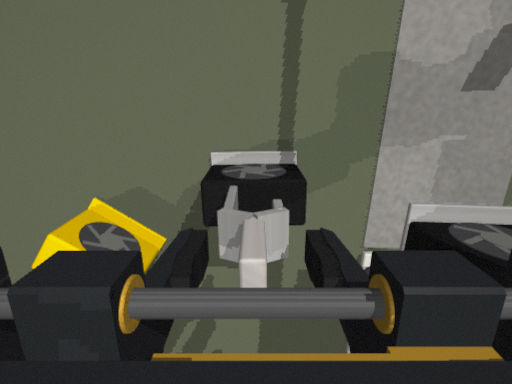

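```bash
python3 -m jog '[[[0,0,0,0,0,0],[0,0,0,0,0,0],[0,0,0,0,0,0],[0,0,0,0,0,0],[0,0,0,0,0,0],[0,0,0,0,0,0],[0,0,0,0,0,0],[0,0,0,0,0,0],[0,0,0,0,0,0]]]' -1 40; python3 -m jog '[[[-0.3,0,0,0,0,0],[-0.5,0,0,0,0,0],[-0.5,0,0,0,0,0],[-0.5,0,0,0,0,0],[-0.5,0,0,0,0,0],[-0.4,0,0,0,0,0],[-0.3,0,0,0,0,0],[0,0,0,0,0,0]]]'
python3 - <<'E'
from bench import *; from h import *
o=get_obs();need(o,rk(-120,125,271),RACK[2])
E
```

```text
clock: 49.95
tool_pos: [433.1, -151.2, 152.1]
orientation: [0.019, 1.566, -0.026]
contact_force: [-0.6, -0.1, -1.3]
width: 11.8
clock: 50.75
tool_pos: [431.7, -150.1, 274.9]
orientation: [0.022, 1.57, -0.024]
contact_force: [0.8, 0.2, -2.6]
width: 11.9
pos [ 431.7 -150.1  274.9] rack [-145.7 -151.3  274.9] w 11.9 F [ 0.8  0.2 -2.6] t 50.75
shift units (tool axes) [0.089 6.871 0.952]
turn units [0.021 0.    0.001] q6 -0.56
turn units [-1.479e+00 -1.000e-03  1.000e-03] q6 -0.56
```

```bash
python3 -m jog '[[[0,0.4,0,0.021,0,0.001],[0,0.6,0.1,0,0,0],[0,0.7,0.1,0,0,0],[0,0.7,0.1,0,0,0],[0,0.7,0.1,0,0,0],[0,0.7,0.1,0,0,0],[0,0.7,0.1,0,0,0],[0,0.6,0.1,0,0,0],[0,0.5,0.1,0,0,0],[0,0,0,0,0,0]]]'
python3 - <<'E'
from bench import *; from h import *
o=get_obs();need(o,rk(-100,125,271),RACK[2])
E
```

```text
clock: 51.75
tool_pos: [479.0, 79.6, 265.7]
orientation: [0.064, 1.582, -0.058]
contact_force: [0.3, 0.4, -1.9]
width: 11.7
pos [479.   79.6 265.7] rack [-115.5   81.3  265.7] w 11.7 F [ 0.3  0.4 -1.9] t 51.75
shift units (tool axes) [-0.134  1.096  0.382]
turn units [-0.002 -0.006 -0.001] q6 -0.0
turn units [ 1.498 -0.002  0.009] q6 -0.0
```

```bash
python3 -m jog '[[[-0.1,0.4,0,-0.002,-0.006,0],[-0.05,0.4,0.2,0,0,0],[0,0.3,0.2,0,0,0],[0,0,0,0,0,0],[0,0,0,0,0,0]]]'
python3 - <<'E'
from bench import *; from h import *
o=get_obs();need(o,rk(0,125,272),RACK[2])
c=read_camera("scene"); cv2.imwrite("pics/o1.png",cv2.resize(cv2.cvtColor(c["img"],cv2.COLOR_RGB2BGR)[130:330,150:350],None,fx=2.9,fy=2.9,interpolation=cv2.INTER_CUBIC))
E
```

```text
clock: 52.25
tool_pos: [498.0, 121.9, 268.0]
orientation: [0.059, 1.576, -0.057]
contact_force: [0.2, -0.5, -3.0]
width: 11.5
pos [498.  121.9 268. ] rack [-99.7 124.9 268. ] w 11.5 F [ 0.2 -0.5 -3. ] t 52.25
shift units (tool axes) [-1.160e-01  2.000e-03  2.493e+00]
turn units [ 0.    -0.003 -0.001] q6 0.08
turn units [-1.5e+00  1.0e-03 -4.0e-03] q6 0.08
```

View pics/o1.png

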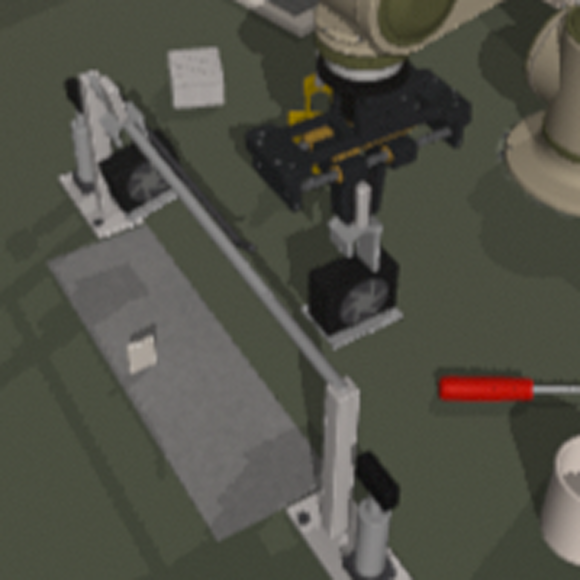

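```bash
python3 -m jog '[[[-0.1,0,0,0,-0.003,-0.001],[0,0,0.3,0,0,0],[0,0,0.4,0,0,0],[0,0,0.4,0,0,0],[0,0,0,0,0,0]]]'
python3 - <<'E'
from bench import *; from h import *
o=get_obs();need(o,rk(0,125,272),RACK[2])
E
```

```text
clock: 52.8
tool_pos: [544.6, 116.0, 272.8]
orientation: [0.059, 1.568, -0.061]
contact_force: [0.1, -0.4, -2.5]
width: 11.6
pos [544.6 116.  272.8] rack [-52.8 122.4 272.8] w 11.6 F [ 0.1 -0.4 -2.5] t 52.8
shift units (tool axes) [0.024 0.069 1.319]
turn units [-0.001  0.001  0.001] q6 0.07
turn units [ 1.499e+00  1.000e-03 -2.000e-03] q6 0.07
```

```bash
python3 -m jog '[[[0.02,0.05,0.3,0,0.001,0],[0.01,0,0.4,0,0,0],[0,0,0.4,0,0,0],[0,0,0.15,0,0,0],[0,0,0.05,0,0,0],[0,0,0,0,0,0]]]'
python3 - <<'E'
from bench import *; from h import *
o=get_obs();need(o,rk(0,125,272),RACK[2])
c=read_camera("wrist"); cv2.imwrite("pics/o2.png",cv2.cvtColor(c["img"],cv2.COLOR_RGB2BGR))
E
```

```text
clock: 53.4
tool_pos: [597.0, 112.8, 271.3]
orientation: [0.06, 1.572, -0.063]
contact_force: [-0.5, -0.4, -2.5]
width: 11.3
pos [597.  112.8 271.3] rack [ -0.3 123.1 271.3] w 11.3 F [-0.5 -0.4 -2.5] t 53.4
shift units (tool axes) [-0.017  0.047  0.008]
turn units [-0.002 -0.001  0.001] q6 0.07
turn units [1.498e+00 1.000e-03 1.000e-03] q6 0.07
```

View pics/o2.png

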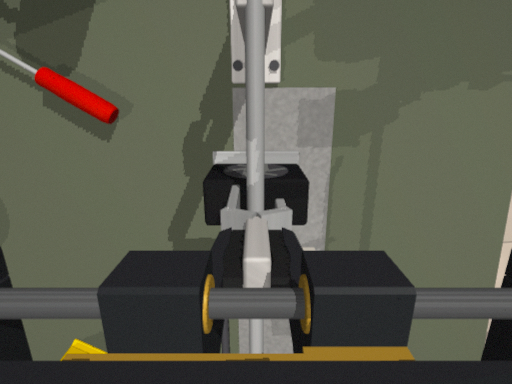

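Centred. Lower, then slide.

```bash
python3 -m jog '[[[0.2,0,0,-0.002,0,0],[0.2,0,0,0,0,0],[0.18,0,0,0,0,0],[0.1,0,0,0,0,0],[0.03,0,0,0,0,0],[0,0,0,0,0,0]]]'
python3 - <<'E'
from bench import *; from h import *
o=get_obs();need(o,rk(0,-90,241),RACK[2])
E
```

```text
clock: 54.05
tool_pos: [595.0, 113.1, 240.3]
orientation: [0.056, 1.574, -0.059]
contact_force: [0.8, 0.3, -2.8]
width: 11.6
pos [595.  113.1 240.3] rack [ -2.4 123.3 240.3] w 11.6 F [ 0.8  0.3 -2.8] t 54.05
shift units (tool axes) [-0.008 -5.332  0.052]
turn units [ 0.001 -0.002  0.001] q6 0.07
turn units [-1.499e+00 -1.000e-03 -3.000e-03] q6 0.07
```

```bash
python3 -m jog '[[[-0.01,-0.1,0.05,0.001,-0.002,0.001],[-0.01,-0.3,0,0,0,0],[-0.01,-0.35,0,0,0,0],[0,-0.35,0,0,0,0]]]'
python3 - <<'E'
from bench import *; from h import *
o=get_obs();need(o,rk(0,-90,241),RACK[2])
E
```

```text
clock: 54.45
tool_pos: [593.9, 66.8, 242.3]
orientation: [0.057, 1.567, -0.057]
contact_force: [-0.1, 0.2, -3.0]
width: 11.9
pos [593.9  66.8 242.3] rack [ -0.   77.1 242.3] w 11.9 F [-0.1  0.2 -3. ] t 54.45
shift units (tool axes) [ 3.100e-02 -4.176e+00 -4.000e-03]
turn units [ 0.001  0.001 -0.   ] q6 -0.01
turn units [-1.499  0.     0.002] q6 -0.01
```

```bash
python3 -m jog '[[[0.02,-0.35,0,0,0.001,0],[0,-0.35,0,0,0,0],[0,-0.35,0,0,0,0],[0,-0.35,0,0,0,0],[0,-0.35,0,0,0,0],[0,-0.35,0,0,0,0]]]'
python3 - <<'E'
from bench import *; from h import *
o=get_obs();need(o,rk(0,-88,240),RACK[2])
E
```

```text
clock: 55.05
tool_pos: [586.8, -26.3, 241.8]
orientation: [0.059, 1.569, -0.06]
contact_force: [0.5, 0.5, -3.3]
width: 11.9
pos [586.8 -26.3 241.8] rack [-2.000e-01 -1.630e+01  2.418e+02] w 11.9 F [ 0.5  0.5 -3.3] t 55.05
shift units (tool axes) [ 0.045 -1.792  0.008]
turn units [-0.001  0.     0.   ] q6 -0.17
turn units [ 1.499e+00  0.000e+00 -1.000e-03] q6 -0.17
```

```bash
python3 -m jog '[[[0.01,-0.35,0,0,0,0],[0.01,-0.35,0,0,0,0],[0,-0.35,0,0,0,0],[0,-0.35,0,0,0,0],[0,-0.2,0,0,0,0],[0,-0.05,0,0,0,0],[0.05,0,0,0,0,0],[0.04,0,0,0,0,0],[0.02,0,0,0,0,0],[0,0,0,0,0,0]]]'
python3 - <<'E'
from bench import *; from h import *
o=get_obs();need(o,rk(0,-88,239),RACK[2])
c=read_camera("scene"); cv2.imwrite("pics/p1.png",cv2.resize(cv2.cvtColor(c["img"],cv2.COLOR_RGB2BGR)[130:330,150:350],None,fx=2.9,fy=2.9,interpolation=cv2.INTER_CUBIC))
E
```

```text
clock: 56.05
tool_pos: [581.3, -99.5, 239.0]
orientation: [0.058, 1.566, -0.062]
contact_force: [-0.1, -0.9, -3.2]
width: 11.5
pos [581.3 -99.5 239. ] rack [ -0.3 -89.7 239. ] w 11.5 F [-0.1 -0.9 -3.2] t 56.05
shift units (tool axes) [0.001 0.043 0.007]
turn units [-0.001  0.002  0.001] q6 -0.29
turn units [ 1.499  0.002 -0.003] q6 -0.29
```

View pics/p1.png

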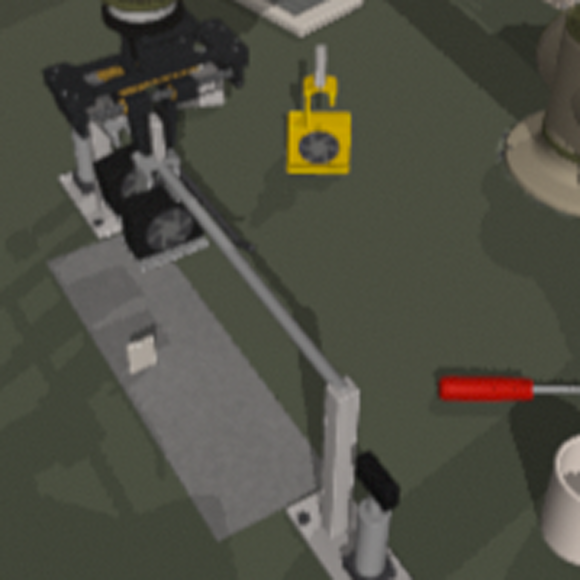

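Still carrying weight, so I'll lower a touch more before releasing.

```bash
python3 -m jog '[[[0.04,0,0,0,0,0],[0.03,0,0,0,0,0],[0,0,0,0,0,0],[0,0,0,0,0,0]]]'
```

```text
clock: 56.5
tool_pos: [581.4, -98.8, 239.0]
orientation: [0.055, 1.563, -0.063]
contact_force: [-0.3, -1.5, -1.3]
width: 11.6
```

```bash
python3 -m jog '[[[0,0,0,0,0,0],[0,0,0,0,0,0],[0,0,0,0,0,0],[0,0,0,0,0,0],[0,0,0,0,0,0],[0,0,0,0,0,0],[-0.3,0,0,0,0,0],[-0.6,0,0,0,0,0],[-0.6,0,0,0,0,0],[-0.2,0,0,0,0,0]]]' 0.2
python3 - <<'E'
from bench import *; from h import *
o=get_obs();need(o,rk(0,-300,300),RACK[2])
c=read_camera("wrist"); cv2.imwrite("pics/p2.png",cv2.cvtColor(c["img"],cv2.COLOR_RGB2BGR))
E
```

```text
clock: 57.5
tool_pos: [581.1, -97.9, 309.9]
orientation: [0.056, 1.564, -0.061]
contact_force: [0.6, -0.8, -0.6]
width: 52.8
pos [581.1 -97.9 309.9] rack [ -0.6 -88.1 309.9] w 52.8 F [ 0.6 -0.8 -0.6] t 57.5
shift units (tool axes) [ 0.263 -5.296  0.013]
turn units [-0.     0.003  0.001] q6 -0.29
turn units [ 1.5    0.002 -0.004] q6 -0.29
```

View pics/p2.png

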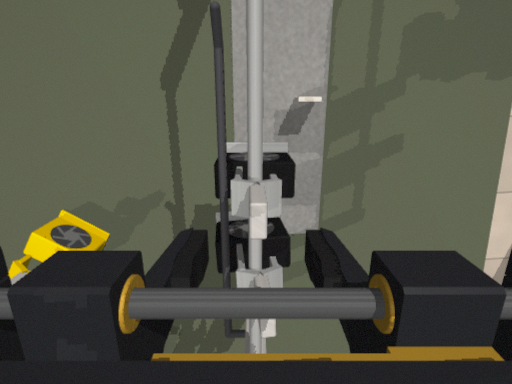

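Both carriers hang clear of the marker. Now the right gauge again, under load.

```bash
python3 -m jog '[[[0,-0.6,0,0,0.003,0],[0,-0.8,0,0,0,0],[0,-0.8,0,0,0,0],[0,-0.8,0,0,0,0],[0,-0.8,0,0,0,0],[0,-0.8,0,0,0,0],[0,-0.5,0,0,0,0],[0,-0.3,0,0,0,0],[0,0,0,0,0,0]]]'
python3 - <<'E'
from bench import *; from h import *
o=get_obs();need(o,rk(0,-320,150),RACK[2])
E
```

```text
clock: 58.45
tool_pos: [564.0, -319.6, 305.4]
orientation: [0.058, 1.576, -0.055]
contact_force: [1.1, 0.1, -0.5]
width: 52.9
pos [ 564.  -319.6  305.4] rack [  -1.2 -310.6  305.4] w 52.9 F [ 1.1  0.1 -0.5] t 58.45
shift units (tool axes) [ 3.884 -0.242  0.052]
turn units [ 0.001 -0.003 -0.001] q6 -0.63
turn units [-1.499e+00  1.000e-03 -4.000e-03] q6 -0.63
```

```bash
python3 -m jog '[[[0.4,-0.3,0.04,0.001,-0.003,0],[0.7,-0.03,0,0,0,0],[0.8,-0.02,0,0,0,0],[0.7,-0.02,0,0,0,0],[0.3,-0.02,0,0,0,0],[0,0,0,0,0,0],[0,0,0,0,0,0]]]'
python3 - <<'E'
from bench import *; from h import *
o=get_obs();need(o,rk(0,-320,150),RACK[2])
E
```

```text
clock: 59.15
tool_pos: [567.6, -328.2, 188.7]
orientation: [0.052, 1.565, -0.051]
contact_force: [-0.5, -0.2, 0.9]
width: 52.8
pos [ 567.6 -328.2  188.7] rack [   3.  -318.8  188.7] w 52.8 F [-0.5 -0.2  0.9] t 59.15
shift units (tool axes) [ 0.966 -0.029 -0.081]
turn units [ 0.004  0.002 -0.   ] q6 -0.64
turn units [-1.496e+00  1.000e-03  4.000e-03] q6 -0.64
```

```bash
python3 -m jog '[[[0.3,-0.04,-0.08,0.004,0.002,0],[0.4,-0.02,0,0,0,0],[0.2,-0.02,0,0,0,0],[0.04,0,0,0,0,0],[0,0,0,0,0,0]]]'
python3 - <<'E'
from bench import *; from h import *
o=get_obs();need(o,rk(0,-320,150),RACK[2])
c=read_camera("wrist"); cv2.imwrite("pics/q1.png",cv2.cvtColor(c["img"],cv2.COLOR_RGB2BGR))
E
```

```text
clock: 59.65
tool_pos: [565.3, -331.9, 153.5]
orientation: [0.056, 1.563, -0.063]
contact_force: [-0.0, -0.6, -0.3]
width: 52.8
pos [ 565.3 -331.9  153.5] rack [   1.  -322.7  153.5] w 52.8 F [-0.  -0.6 -0.3] t 59.65
shift units (tool axes) [ 0.087  0.067 -0.025]
turn units [-0.001  0.003  0.002] q6 -0.64
turn units [ 1.499  0.003 -0.005] q6 -0.64
```

View pics/q1.png

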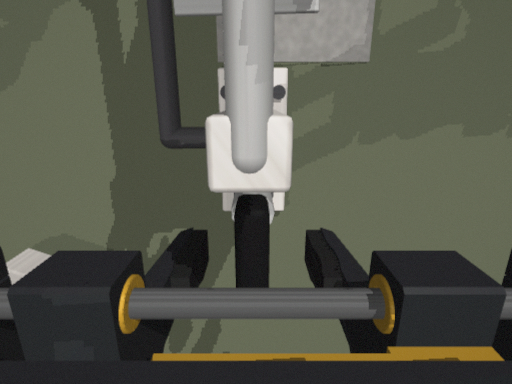

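```bash
python3 -m jog '[[[0.05,0.05,-0.025,0,0.003,0.002],[0,0,0,0,0,0]]]'; python3 -m jog '[[[0,0,0,0,0,0],[0,0,0,0,0,0],[0,0,0,0,0,0],[0,0,0,0,0,0],[0,0,0,0,0,0],[0,0,0,0,0,0],[0,0,0,0,0,0],[0,0,0,0,0,0],[0,0,0,0,0,0],[0,0,0,0,0,0]]]' -1 50;python3 -m jog '[[[-0.15,0,0,0,0,0],[-0.15,0,0,0,0,0],[-0.15,0,0,0,0,0],[-0.15,0,0,0,0,0]]]'
```

```text
clock: 59.9
tool_pos: [564.7, -329.9, 152.6]
orientation: [0.059, 1.568, -0.06]
contact_force: [0.4, -0.8, 0.1]
width: 53.1
clock: 60.9
tool_pos: [563.4, -329.9, 153.3]
orientation: [0.058, 1.572, -0.06]
contact_force: [-0.1, 0.2, 0.3]
width: 15.5
clock: 61.3
tool_pos: [563.4, -329.9, 175.9]
orientation: [0.06, 1.574, -0.059]
contact_force: [3.5, -2.9, -12.3]
width: 15.7
```

Rest z = 153.3, so the target is about 184.

```bash
python3 -m jog '[[[-0.14,0,0,0,0,0],[-0.08,0,0,0,0,0],[-0.03,0,0,0,0,0],[-0.03,0,0,0,0,0],[-0.02,0,0,0,0,0]]]'
```

```text
clock: 61.8
tool_pos: [563.4, -329.9, 184.6]
orientation: [0.063, 1.577, -0.056]
contact_force: [4.7, -3.6, -16.5]
width: 15.4
```

```bash
python3 -m jog '[[[-0.02,0,0,0,0,0],[-0.02,0,0,0,0,0],[-0.01,0,0,0,0,0],[-0.01,0,0,0,0,0]]]'
```

```text
clock: 62.2
tool_pos: [563.5, -330.0, 183.2]
orientation: [0.065, 1.58, -0.054]
contact_force: [4.2, -3.2, -14.8]
width: 15.5
```

```bash
python3 -m jog '[[[-0.02,0,0,0,0,0],[-0.015,0,0,0,0,0],[-0.015,0,0,0,0,0],[-0.015,0,0,0,0,0]]]'
```

```text
clock: 62.6
tool_pos: [563.5, -330.0, 182.8]
orientation: [0.067, 1.582, -0.053]
contact_force: [3.7, -3.8, -16.2]
width: 15.7
```

```bash
python3 -m jog '[[[-0.015,0,0,0,0,0],[-0.015,0,0,0,0,0],[-0.015,0,0,0,0,0]]]'
```

```text
clock: 62.9
tool_pos: [563.5, -330.0, 184.1]
orientation: [0.067, 1.583, -0.052]
contact_force: [3.0, -2.8, -15.9]
width: 15.9
```

```bash
python3 -m jog '[[[0,0,0,0,0,0],[0,0,0,0,0,0],[0,0,0,0,0,0],[0,0,0,0,0,0],[0,0,0,0,0,0]]]'
python3 - <<'E'
from bench import *; from h import *
c=read_camera("scene"); im=cv2.cvtColor(c["img"],cv2.COLOR_RGB2BGR)
cv2.imwrite("pics/q2.png",cv2.resize(im[140:220,150:230],None,fx=6,fy=6,interpolation=cv2.INTER_CUBIC))
E
```

```text
clock: 63.4
tool_pos: [563.5, -330.0, 184.0]
orientation: [0.067, 1.583, -0.052]
contact_force: [3.4, -2.9, -15.9]
width: 15.4
```

```bash
python3 -m jog '[[[0,0,0,0,0,0],[0,0,0,0,0,0],[0,0,0,0,0,0],[0,0,0,0,0,0],[0,0,0,0,0,0]]]'
```

```text
clock: 63.95
tool_pos: [563.5, -330.0, 184.0]
orientation: [0.067, 1.583, -0.052]
contact_force: [3.8, -3.5, -15.8]
width: 15.7
```

```bash
python3 -m jog '[[[0,0,0,0,0,0],[0,0,0,0,0,0],[0,0,0,0,0,0],[0,0,0,0,0,0],[0,0,0,0,0,0]]]'
```

```text
clock: 64.45
tool_pos: [563.5, -330.0, 184.0]
orientation: [0.067, 1.583, -0.052]
contact_force: [3.8, -2.8, -15.8]
width: 15.7
```

```bash
python3 -m jog '[[[0,0,0,0,0,0],[0,0,0,0,0,0],[0,0,0,0,0,0],[0,0,0,0,0,0],[0,0,0,0,0,0],[0,0,0,0,0,0]]]'
```

```text
clock: 65.05
tool_pos: [563.5, -330.0, 184.0]
orientation: [0.067, 1.583, -0.052]
contact_force: [4.4, -3.1, -16.0]
width: 15.6
```

View pics/q2.png

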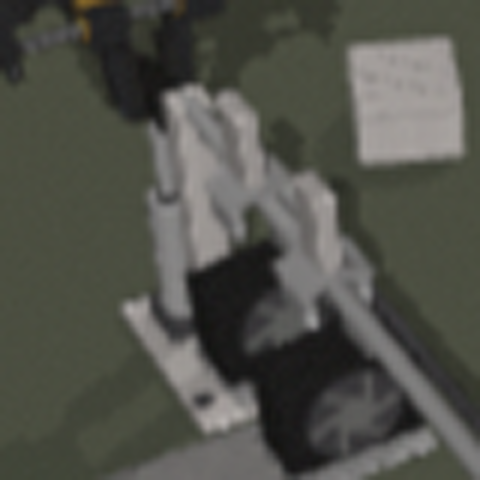

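Held at 30.7 mm (15.4 N) for over 2 s, with the ring at the mouth, crop (165,195). Letting it down.

```bash
python3 -m jog '[[[0.13,0,0,0,0,0],[0.13,0,0,0,0,0],[0.13,0,0,0,0,0],[0.13,0,0,0,0,0],[0.13,0,0,0,0,0],[0.12,0,0,0,0,0],[0.05,0,0,0,0,0],[0,0,0,0,0,0]]]'
```

```text
clock: 65.85
tool_pos: [563.5, -330.0, 154.1]
orientation: [0.064, 1.578, -0.055]
contact_force: [-0.2, 0.2, -1.5]
width: 15.8
```

```bash
python3 -m jog '[[[0.02,0,0,0,0,0],[0,0,0,0,0,0]]]'; python3 -m jog '[[[0,0,0,0,0,0],[0,0,0,0,0,0],[0,0,0,0,0,0],[0,0,0,0,0,0],[-0.5,0,0,0,0,0],[-0.8,0,0,0,0,0],[-0.8,0,0,0,0,0],[-0.8,0,0,0,0,0],[0,0,0,0,0,0],[0,0,0,0,0,0]]]' 0.2
python3 - <<'E'
from bench import *; from h import *
o=get_obs();need(o,rk(0,-260,300))
for n,s in (("scene",np.s_[130:330,150:350]),("side",np.s_[105:275,130:330])):
    c=read_camera(n); cv2.imwrite(f"pics/r_{n}.png",cv2.resize(cv2.cvtColor(c["img"],cv2.COLOR_RGB2BGR)[s],None,fx=3.2 if n=="side" else 2.9,fy=3.2 if n=="side" else 2.9,interpolation=cv2.INTER_CUBIC))
c=read_camera("wrist"); cv2.imwrite("pics/r_wrist.png",cv2.cvtColor(c["img"],cv2.COLOR_RGB2BGR))
E
```

```text
clock: 66.05
tool_pos: [563.5, -330.0, 154.2]
orientation: [0.063, 1.578, -0.056]
contact_force: [-0.8, 1.7, -2.4]
width: 15.3
clock: 67.05
tool_pos: [564.1, -330.1, 274.2]
orientation: [0.065, 1.579, -0.055]
contact_force: [0.5, -0.4, -1.0]
width: 53.1
pos [ 564.1 -330.1  274.2] rack [-3.000e-01 -3.211e+02  2.742e+02] w 53.1 F [ 0.5 -0.4 -1. ] t 67.05
shift units (tool axes) [-0.635  1.53  -0.   ]
```

View pics/r_scene.png

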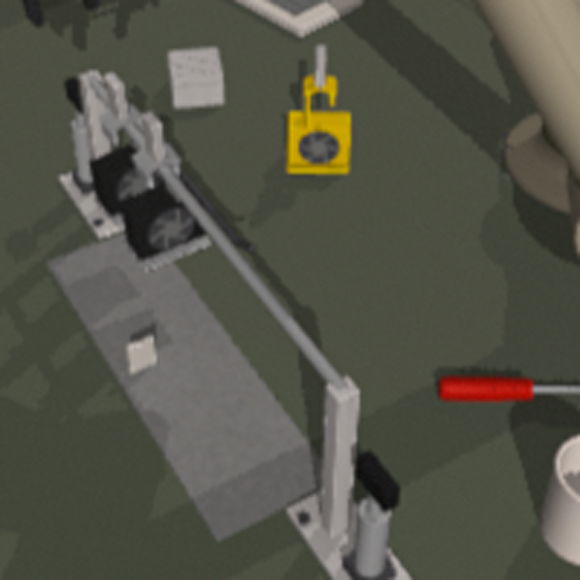

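View pics/r_side.png

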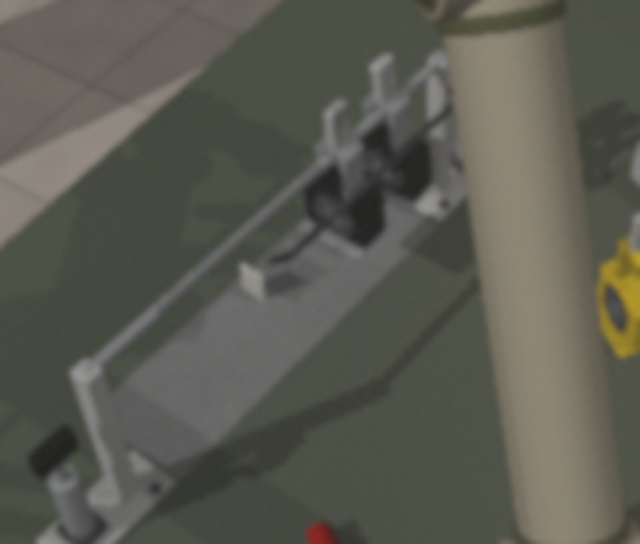

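View pics/r_wrist.png

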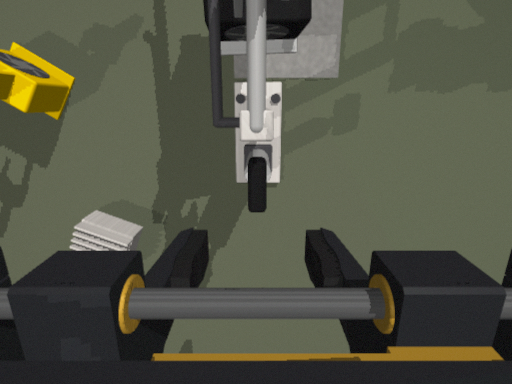

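Both gauges are at rest, both carriers hang past the marker, and the robot is clear. Handing in.

Run:
```python
from bench import *
print(close_job())
```

```text
the job is handed in; nothing more can be done
None
```

I proved both feet, hung the two fan carriers past the white marker, and proved the right foot again under load. The job was handed in at about 67 s.

- **Left foot:** during the first pull the grip slackened and the handle slipped, so I let the gauge down, regripped and repeated. On the second pull it drifted up to about 18 N. The highest wrist-force reading was 18.6 N, so it stayed under 20 N. I then eased it back and held a steady 2 s or more at about 15 N (30.3 mm).
- **Right foot, before lifting:** held for more than 2 s at about 15.5 N, then let back down.
- **Carriers:** only two were on the bench, and I left the yellow look-alike alone. They hang at about rack y = -167 and -88 mm. Different camera views put the marker at rack y between -7 and -16 mm, and both carriers are clear of it by any of them.
- **Right foot, under load:** held for more than 2 s at about 15.4 N with the ring at the barrel's mouth, then let back down.

The last pictures show both gauges at rest and both carriers hanging plumb under the keeper. The mug, screwdriver and heat sink were not touched, and the gripper was open and clear of everything. The pictures from the start and on the way showed no third carrier.

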